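# Put away the clean flasks and hang up the carrier

## Task

Put the clean flasks away: pull the cabinet's drawer out to its stop, stand every flask that is on the grey mat upright in the drawer, and then push the drawer fully shut. Handle the flasks very gently, for they are thin glass: a light grip, and each set down, not dropped. Also hang the empty yellow carrier by its hand slot on the hook of the stand, and leave the amber bottles and the measuring cylinder where they stand.

Things in the scene. Friction and masses are not known exactly. Their poses are not given: they have to be found in the camera images.
- cabinet: fixed pale wooden cabinet, 240 (x) by 310 (y) by 130 mm high, with one green-fronted drawer. Origin: centre of its underside, z up; its front looks along its own -x, towards the robot. It may be turned a little
- drawer (a joint): how far the drawer is out, m: 0 fully shut, 0.185 at its stop; it slides along the cabinet's -x and stays where it is left (friction about 1.5 N plus 5 N per m/s). It may start ajar by up to 30 mm. Fully out means within 8 mm of the stop, fully shut within 6 mm of 0
- drawer_handle (a point): middle of the drawer's handle: a level steel bar 12 mm thick, 110 mm long along the cabinet's y, 98 mm above the bench, 40 mm in front of the drawer's front panel (34 mm free gap); moves with the drawer; axes as the cabinet's. The front panel is 15 mm thick, 304 mm wide and its top is 119 mm above the bench
- drawer_floor (a point): centre of the drawer's inner floor, 18 mm above the bench; axes as the cabinet's; moves with the drawer. The inside is 193 (x) by 258 (y) mm, side walls stand 39 mm above the floor. With the drawer at its stop the part from x = -96 to +82 mm is out from under the cabinet's top; there is room for 3 across y by 2 along x
- mat: fixed grey ribbed drying mat, 260 (x) by 190 (y) by 3 mm; origin: centre of its underside
- flask0: small glass conical flask, blue stopper; may be absent. Origin: centre of its underside, z up. 92 mm tall, 60 g +-30 %; base 52 mm across, neck 22 mm across from 47 to 80 mm height (hold it there), stopper 20 mm across above. Thin: cracks if the fingers press it with over 24 N in all (both added, 12 N each) or if dropped from more than 40 mm (0.75 m/s low above the bench); 3 to 6 N a finger will do
- flask1: small glass conical flask, blue stopper; may be absent. Origin: centre of its underside, z up. 92 mm tall, 60 g +-30 %; base 52 mm across, neck 22 mm across from 47 to 80 mm height (hold it there), stopper 20 mm across above. Thin: cracks if the fingers press it with over 24 N in all (both added, 12 N each) or if dropped from more than 40 mm (0.75 m/s low above the bench); 3 to 6 N a finger will do
- flask2: small glass conical flask, blue stopper; may be absent. Origin: centre of its underside, z up. 92 mm tall, 60 g +-30 %; base 52 mm across, neck 22 mm across from 47 to 80 mm height (hold it there), stopper 20 mm across above. Thin: cracks if the fingers press it with over 24 N in all (both added, 12 N each) or if dropped from more than 40 mm (0.75 m/s low above the bench); 3 to 6 N a finger will do
- flask3: small glass conical flask, blue stopper; may be absent. Origin: centre of its underside, z up. 92 mm tall, 60 g +-30 %; base 52 mm across, neck 22 mm across from 47 to 80 mm height (hold it there), stopper 20 mm across above. Thin: cracks if the fingers press it with over 24 N in all (both added, 12 N each) or if dropped from more than 40 mm (0.75 m/s low above the bench); 3 to 6 N a finger will do
- flask4: small glass conical flask, blue stopper; may be absent. Origin: centre of its underside, z up. 92 mm tall, 60 g +-30 %; base 52 mm across, neck 22 mm across from 47 to 80 mm height (hold it there), stopper 20 mm across above. Thin: cracks if the fingers press it with over 24 N in all (both added, 12 N each) or if dropped from more than 40 mm (0.75 m/s low above the bench); 3 to 6 N a finger will do
- carrier: loose yellow plastic bottle carrier, empty, 0.2 kg: a tray 90 (x) by 130 (y) by 45 mm high with an upright board 8 mm thick (x), 122 mm wide (y) and 160 mm high through its middle. Near the top of the board is the hand slot, 74 mm wide, from 90 to 126 mm height; above it 34 mm of board to grip across its thickness. Origin: centre of its underside, z up
- carrier_slot (a point): middle of the upper edge of the carrier's hand slot (126 mm above the carrier's underside); axes as the carrier's: x goes through the slot, y along it
- stand: fixed steel stand: post 16 mm thick and 260 mm high on a base 130 (x) by 110 (y) by 12 mm, with a hook. Origin: centre of the base's underside, z up; the hook points along its own -x. It may be turned a little
- hook_seat (a point): point on top of the hook's bar where the carrier should hang, 65 mm in front of the post's axis and 219 mm above the bench; axes as the stand's. The bar is 8 mm thick and level; the upturned tip rises 12 mm above this point
- hook_tip (a point): centre of the rounded end of the hook's upturned tip, 126 mm in front of the post's axis, 227 mm above the bench
- amber_bottle: the near amber bottle, black cap, 68 mm across, 140 mm high, leave alone; origin: centre of its underside
- cylinder: glass measuring cylinder on a blue foot 72 mm across, 186 mm high, leave alone; origin: centre of its underside

How it is judged:
On the way, in this order (a step that is already met when the one before it is completed fails the run):
1. the drawer is pulled out to its stop (value of joint drawer above 0.177 m), for 0.2 s.
2. every flask stands upright in the opened drawer (x of flask0 in the frame of drawer_floor between -0.1 and 0.1 m and y of flask0 in the frame of drawer_floor between -0.132 and 0.132 m and z of flask0 in the frame of drawer_floor between -0.008 and 0.01 m and angle between each of flask0, flask1, flask2, flask3, flask4's own z axis and vertical below 0.15 rad and linear speed of each of flask0, flask1, flask2, flask3, flask4 below 0.05 m/s and x of flask1 in the frame of drawer_floor between -0.1 and 0.1 m and y of flask1 in the frame of drawer_floor between -0.132 and 0.132 m and z of flask1 in the frame of drawer_floor between -0.008 and 0.01 m and x of flask2 in the frame of drawer_floor between -0.1 and 0.1 m and y of flask2 in the frame of drawer_floor between -0.132 and 0.132 m and z of flask2 in the frame of drawer_floor between -0.008 and 0.01 m and x of flask3 in the frame of drawer_floor between -0.1 and 0.1 m and y of flask3 in the frame of drawer_floor between -0.132 and 0.132 m and z of flask3 in the frame of drawer_floor between -0.008 and 0.01 m and x of flask4 in the frame of drawer_floor between -0.1 and 0.1 m and y of flask4 in the frame of drawer_floor between -0.132 and 0.132 m and z of flask4 in the frame of drawer_floor between -0.008 and 0.01 m), for 0.2 s.
3. the drawer is pushed fully shut (value of joint drawer below 0.006 m), for 0.2 s.
At the end, for the whole second after the job is handed in: Every flask stands upright (within 0.15 rad) on the floor of the drawer, the drawer is shut to within 6 mm, and the carrier hangs still from the hook by the upper edge of its hand slot, between post and upturned tip, within 0.3 rad of upright (all of step 2 and value of joint drawer below 0.006 m and x of carrier_slot in the frame of stand between -0.122 and -0.008 m and y of carrier_slot in the frame of stand between -0.03 and 0.03 m and z of carrier_slot in the frame of stand between 0.205 and 0.232 m and height (world z) of carrier above 0.06 m and angle between carrier's own z axis and vertical below 0.3 rad and linear speed of carrier below 0.05 m/s); the robot touches nothing.
It fails at once if a flask is pressed by the fingers with more than 24 N (contact force between any of flask0, flask1, flask2, flask3, flask4 and the fingers above 24 N).
It fails at once if a flask is let fall from more than 40 mm (it moves at over 0.75 m/s with its foot 35 to 75 mm above the bench) ((linear speed of flask0 above 0.75 m/s and height (world z) of flask0 between 0.035 and 0.075 m) or (linear speed of flask1 above 0.75 m/s and height (world z) of flask1 between 0.035 and 0.075 m) or (linear speed of flask2 above 0.75 m/s and height (world z) of flask2 between 0.035 and 0.075 m) or (linear speed of flask3 above 0.75 m/s and height (world z) of flask3 between 0.035 and 0.075 m) or (linear speed of flask4 above 0.75 m/s and height (world z) of flask4 between 0.035 and 0.075 m)).
It fails at once if the amber bottle or the measuring cylinder is moved by more than 30 mm or tipped (distance of any of amber_bottle, cylinder from where it was at the start of the episode above 0.03 m or angle between any of amber_bottle, cylinder's own z axis and vertical above 0.3 rad).
Of flask0, flask1, flask2, flask3, flask4 only 3 to 5 are there at a start; the rules pass over those that are not, and their reading is None.
At some moment in a run one of flask0, flask1, flask2, flask3, flask4, carrier may be knocked a few centimetres aside while the robot is not near it.
It also fails if it takes over 210 s, if anything falls off the work surface, if the arm or the gripper's body presses on something with over 40 N, if the wrist force passes 120 N, or if a joint passes its speed limit or range.

## Robot

A 6-joint arm with a two-finger parallel gripper is mounted at the origin on the work surface. World frame = base frame: x ahead of the robot, y to its left, z up, the work surface at z = 0. Lengths are in m, angles in rad, forces in N, time in s.
With the tool pointing down it reaches from about 0.3 to 0.875 m from the base axis. Payload 6.4 kg.
Tool frame: the origin (TCP) lies at the very end of the fingers, on their centre line; the grasp point (between the pads) lies 19 mm behind it; z points along the fingers, y is the direction in which the jaws open and shut (so a half turn about z gives the same grasp; the last joint's range is limited). The gripper opens to 85 mm and grips with 20 to 120 N. Pads are 22 mm wide; open, the fingers measure 114 mm over their backs; the gripper's body (76 mm by 85 mm) begins 54 mm behind the grasp point. The pads swing forward as they close: fully open they stand 13 mm farther back than shut.
Start: joints at [-1.47, 0.181, 1.607, -0, 1.354, -0.206], TCP at [0.174, -0.548, 0.231] pointing down, gripper open.
Joint ranges: [-2.99, 2.99], [-0.89, 2.07], [0.3, 2.58], [-1.14, 4.28], [0, 2.63], [-3.12, 3.12]. Speed limits (rad/s): [2.57, 2.57, 3.01, 3.14, 3.14, 3.14].

## Interface

Orientations are given as a unit quaternion [w, x, y, z].
In Python, from bench import * gives the robot as it stands.
- The arm moves only by the tool arm_command, never from a script. Its argument "motion" is text: rows parted by semicolons, each of 7 numbers parted by spaces: the shift along the tool's x, y, z in units of 0.2 m (1.0 is 0.2 m), then the turn, a rotation vector about the tool's x, y, z in units of 60 degrees (1.0 is 60 degrees), then the opening, from 0 (shut) to 1 (fully open). In form: tx ty tz ax ay az grip; .... A call has 1 to 10 rows; each row shifts and turns the pose as measured when the row begins, along the tool's axes as they then stand; what a row does not reach is not made up. A row lasts 1/12 s, in which the tool goes at most 41.7 mm and 7.16 degrees, less where a joint would pass 70% of its speed; a pose out of reach is approached as far as the arm can. A call with a number of a shift or a turn outside -1 to 1 is refused whole. A call with a gripper value outside its range is refused whole. The fingers move at their own pace and stop on an object; the grip force is fixed at half the most. Time passes only in rows, so rows that do not move let the fingers close. It gives the time, the measured TCP pose, the force and the opening at its end, in the units of the state.
- get_obs(): the state, without advancing time (a new reading comes with each control period).
- camera(name): name is "scene" or "side" or "wrist"; returns a dict with "img" (384x512x3 uint8, red, green, blue), "intrinsics" (3x3 intrinsics, pixels), "pose" (4x4, takes a point from camera to world coordinates); the wrist camera has in their place "mount" (4x4, takes a point from camera to tool coordinates, whose origin is the TCP and whose axes are the flange's). Camera axes: x right, y down, z forward; pixel columns grow to the right and rows downward; lengths in m; the calibration is good to about 2 mm. A picture is of the moment at which its call begins: read the wrist's pose just before it. There is no depth.
- hand_in(): hands the job in, once; it reports no verdict.
Trained networks look in the newest picture that a camera, given by its name, has taken for a name from the list of things; names that differ only in an ending like _2 or _b are one class to them, and where a whole thing is asked for, a point or a joint stands for the part that bears it (a point fixed in the world has none). Each returns a list of dicts, best first, with "conf" (0 to 1); they miss things now and then, are a little off and sometimes report something else, mostly with a low value. They report only what shows in the picture. A call takes as long as a camera call.
- search_frame(camera, target): "box" ([left, top, right, bottom] in pixels, round what is visible of it).
The state is a dict: "time_s": time; "q": joint angles; "dq": joint speeds; "joint_efforts": joint torques, N m; "eef_pos": TCP position; "eef_rot": TCP orientation; "wrist_force": force on the tool from outside, world axes, zero at the start; "torque": the same for the moment, N m; "opening": opening from 0.0 (shut) to 1.0 (fully open).
Only numpy, scipy, OpenCV 4.12 (cv2) and the standard library are available. Lean on these libraries where they do the work, as an engineer would, in place of code of your own. Each camera call takes 0.05 s, during which the arm holds its last target.

## Working session

There is one attempt and no reset: what is moved stays moved. The work goes in short steps, Python scripts to look and compute and a tool call to move; the robot and the scene stay as the last step left them, time stands still between calls to the robot, and variables do not carry over. Pictures are saved under pics/ and viewed, and the job is handed in when it is done.

Besides the shell and the picture viewer there is one more tool, called after ">>>" in YAML: its name, and indented under it one key for each argument. arm_command: Moves the arm, as the interface text tells. Shifts and turns lie within -1 to 1; 1 stands for 0.2 m of shift or 60 degrees of turn. Its arguments: {"type":"object","properties":{"motion":{"type":"string"}},"required":["motion"]}

```bash
ls -la; mkdir -p pics; python3 - <<'E'
from bench import *
import cv2, numpy as np
print(get_obs())
for n in ["scene","side","wrist"]:
    c=camera(n); cv2.imwrite(f"pics/{n}0.png",c["img"][:,:,::-1]); print(n,c["intrinsics"],c.get("pose",c.get("mount")))
    for t in ["cabinet","drawer_handle","mat","flask0","carrier","stand","amber_bottle","cylinder","hook_tip"]:
        print(t,[(np.round(d["box"]).astype(int).tolist(),round(d["conf"],2)) for d in search_frame(n,t)])
E
```

```text
total 12
drwxr-xr-x  3 agent agent 4096 Dec  7 05:41 .
drwxr-xr-x 23 root  root  4096 Dec  7 05:41 ..
drwxr-xr-x  2 agent agent 4096 Dec  7 05:41 pics
{'time_s': 0.0, 'q': array([-1.47037179e+00,  1.81508335e-01,  1.60801281e+00, -1.30147722e-05,
        1.35378774e+00, -2.06306863e-01]), 'dq': array([ 0.00148753, -0.00042391, -0.0005001 , -0.00018482,  0.00026597,
        0.00151506]), 'joint_efforts': array([-9.41419894e-04, -4.44876623e+01, -3.51337194e+01, -4.05526189e-04,
        9.14472359e-03, -2.65315961e-06]), 'eef_pos': array([ 0.17357063, -0.54760094,  0.23040022]), 'eef_rot': array([-8.57250047e-04,  9.88261936e-01,  1.52766522e-01,  3.90637900e-05]), 'wrist_force': array([-0.32927883,  0.18997024,  0.82990137]), 'torque': array([ 0.04974637, -0.0251494 , -0.04917794]), 'opening': 0.9993145854242121}
scene [[356.85415773   0.         256.3855408 ]
 [  0.         356.85415773 194.07530394]
 [  0.           0.           1.        ]] [[-0.0455213   0.56884443 -0.8211844   1.42414116]
 [ 0.998742    0.00861092 -0.04939909  0.03720619]
 [-0.02102924 -0.82240006 -0.5685208   0.
[... 1183 characters left out ...]
0.97)]
stand [([244, 83, 313, 164], 0.94)]
amber_bottle [([136, 309, 175, 354], 0.81)]
cylinder [([270, 69, 286, 126], 0.6), ([303, 106, 342, 176], 0.39)]
hook_tip [([242, 83, 310, 165], 0.81)]
wrist [[266.15541246   0.         256.94036946]
 [  0.         266.15541246 191.8146964 ]
 [  0.           0.           1.        ]] [[-5.27318325e-04 -9.46317585e-01 -3.23237917e-01  8.25346586e-02]
 [ 9.99999859e-01 -4.76891410e-04 -2.35206079e-04 -1.42704241e-03]
 [ 6.84302630e-05 -3.23237995e-01  9.46317702e-01 -1.43186925e-01]
 [ 0.00000000e+00  0.00000000e+00  0.00000000e+00  1.00000000e+00]]
cabinet []
drawer_handle []
mat []
flask0 []
carrier []
stand []
amber_bottle []
cylinder []
hook_tip []
```

View pics/scene0.png

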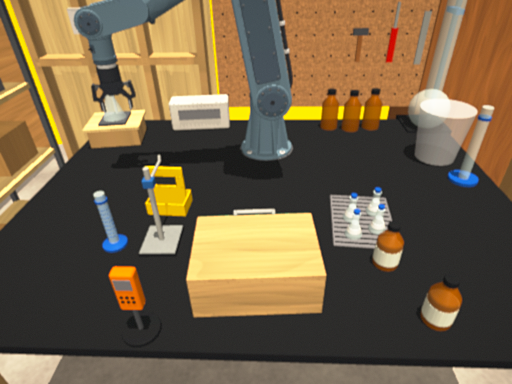

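View pics/side0.png

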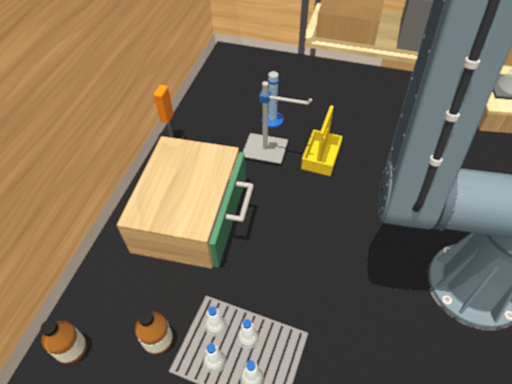

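View pics/wrist0.png

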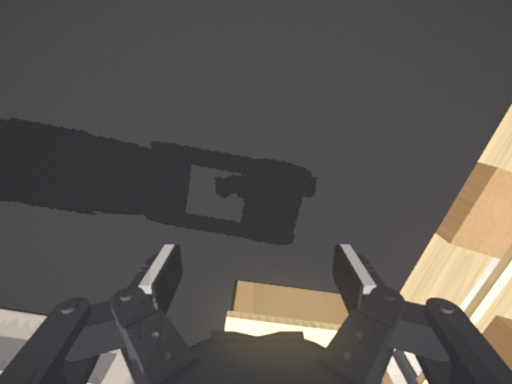

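```bash
cat > h.py <<'E'
from bench import *
import cv2, numpy as np
from scipy.spatial.transform import Rotation as R
def R_(q): return R.from_quat([q[1],q[2],q[3],q[0]])
def toolT():
    o=get_obs(); T=np.eye(4); T[:3,:3]=R_(o["eef_rot"]).as_matrix(); T[:3,3]=o["eef_pos"]; return T
def snap(n):
    T=toolT(); c=camera(n); P=c["pose"] if "pose" in c else T@c["mount"]
    return c["img"],c["intrinsics"],np.array(P)
def ray(K,P,u,v):
    d=P[:3,:3]@np.array([(u-K[0,2])/K[0,0],(v-K[1,2])/K[1,1],1]); return P[:3,3],d
def atz(K,P,u,v,z):
    o,d=ray(K,P,u,v); return o+d*(z-o[2])/d[2]
def proj(K,P,X):
    X=np.atleast_2d(X); c=(X-P[:3,3])@P[:3,:3]; return c[:,:2]/c[:,2:]*K[0,0]+K[:2,2]
def crop(img,x0,y0,x1,y1,s,fn):
    c=cv2.resize(img[y0:y1,x0:x1],None,fx=s,fy=s,interpolation=cv2.INTER_CUBIC); cv2.imwrite(fn,c[:,:,::-1])
def tri(rays):
    A=np.zeros((3,3));b=np.zeros(3)
    for o,d in rays:
        d=d/np.linalg.norm(d);M=np.eye(3)-np.outer(d,d);A+=M;b+=M@o
    return np.linalg.solve(A,b)
def plan(target,yaw=None,Rt=None):
    """tool-frame shift (units) and rotvec (units) to the target; yaw: tool points down; tool y axis direction angle in world"""
    T=toolT(); d=T[:3,:3].T@(np.array(target)-T[:3,3])
    if Rt is None:
        if yaw is None: Rt=T[:3,:3]
        else:
            y=np.array([np.cos(yaw),np.sin(yaw),0]); z=np.array([0,0,-1.]); 
            if (T[:3,1]@y)<0: y=-y
            Rt=np.c_[np.cross(y,z),y,z]
    rv=R.from_matrix(T[:3,:3].T@Rt).as_rotvec()
    print("at",np.round(T[:3,3],4),"yawY",round(float(np.degrees(np.arctan2(T[1,1],T[0,1]))),2),"shift u",np.round(d/0.2,3),"turn u",np.round(rv/np.radians(60),3), "rows>=",round(float(max(np.linalg.norm(d)/.0417,np.degrees(np.linalg.norm(rv))/7.16)),1))
    return d,rv
E
python3 - <<'E'
from h import *
si,K,P=snap("scene"); crop(si,90,145,290,265,4,"pics/s_a.png"); crop(si,320,180,420,280,6,"pics/s_b.png")
d,K,P=snap("side"); crop(d,100,70,360,270,3,"pics/d_a.png"); crop(d,120,280,320,384,4,"pics/d_b.png")
E
```

```text
(no output)
```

View pics/s_a.png

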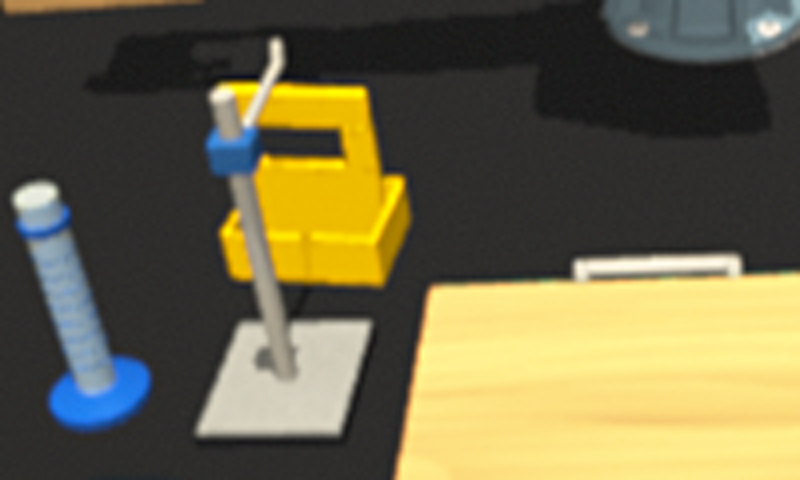

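View pics/d_a.png

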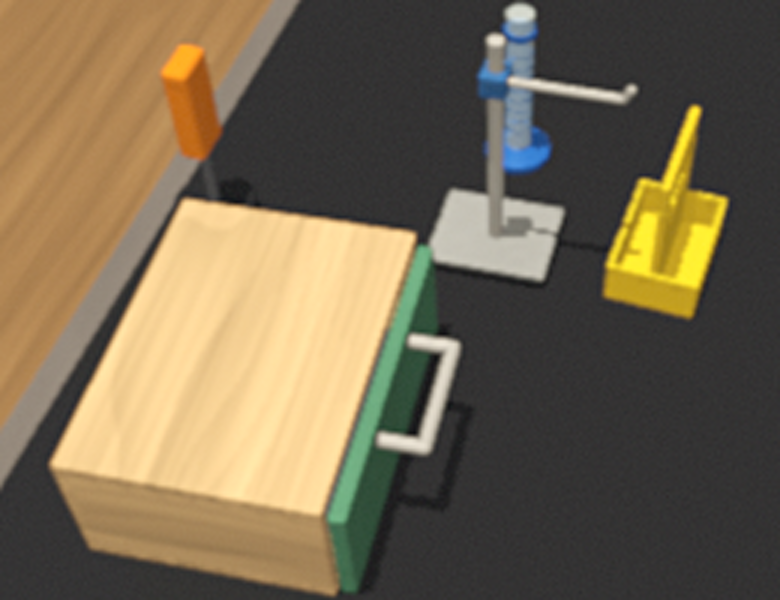

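View pics/d_b.png

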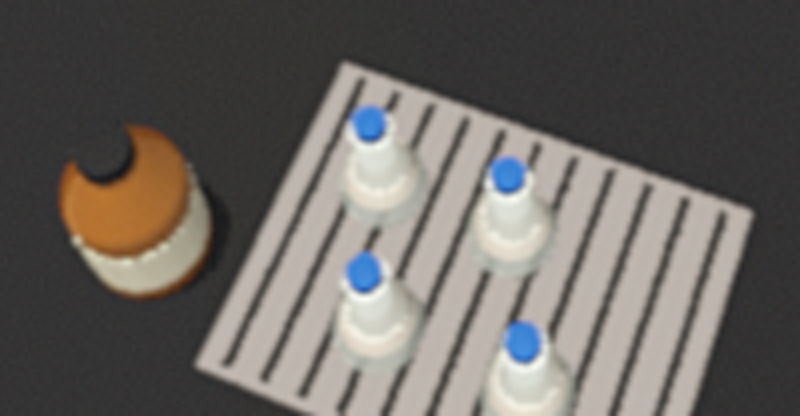

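View pics/s_b.png

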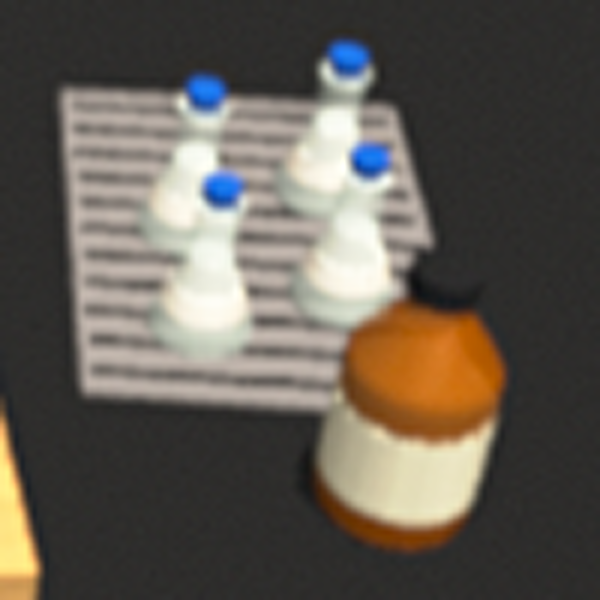

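```bash
python3 - <<'E'
from h import *
si,Ks,Ps=snap("scene"); d,Kd,Pd=snap("side")
def cr(x,y,s,x0,y0): return x/s+x0-0.5+0.5/s, y/s+y0-0.5+0.5/s
D=lambda x,y,z: atz(Kd,Pd,*cr(x,y,3,100,70),z)
S=lambda x,y,z: atz(Ks,Ps,*cr(x,y,4,90,145),z)
r=lambda v:np.round(v,4)
c=[D(185,200,.13),D(415,233,.13),D(325,515,.13),D(52,465,.13)]
print("cab",[r(x) for x in c],"centre",r(np.mean(c,0)))
for a,b in [(0,3),(1,2)]: v=c[a]-c[b]; print("yaxis yaw",np.degrees(np.arctan2(v[1],v[0]))-90,np.linalg.norm(v))
print("handle",r(D(455,345,.104)),r(D(430,447,.104)))
print("scene cab",r(S(430,285,.13)), r(atz(Ks,Ps,311,214,.13)))
print("post",r(D(495,40,.26)),r(S(222,95,.26)), r(tri([ray(Kd,Pd,*cr(495,40,3,100,70)),ray(Ks,Ps,*cr(222,95,4,90,145))])))
print("tip",r(D(630,91,.231)),r(S(277,42,.231)), r(tri([ray(Kd,Pd,*cr(630,91,3,100,70)),ray(Ks,Ps,*cr(277,42,4,90,145))])))
print("base",[r(S(x,y,.012)) for x,y in[(240,322),(372,322),(342,435),(197,435)]],[r(D(x,y,.012)) for x,y in[(452,188),(565,210),(543,280),(428,258)]])
print("carrier top S",r(S(228,87,.16)),r(S(367,90,.16)),"D",r(D(695,107,.16)),r(D(668,190,.16)))
print("tray D",[r(D(x,y,.045)) for x,y in[(645,180),(728,200),(694,300),(606,278)]])
for n,im,K,P in[("s",si,Ks,Ps),("d",d,Kd,Pd)]:
    h=cv2.cvtColor(im,cv2.COLOR_RGB2HSV); m=cv2.inRange(h,(105,150,100),(125,255,255))
    k,l,st,ce=cv2.connectedComponentsWithStats(m)
    for i in range(1,k):
        if st[i,4]>=8: print(n,ce[i].round(1),st[i,4],r(atz(K,P,*ce[i],.092)))
o,dd=ray(Kd,Pd,155,317); 
print("amber cap D",r(atz(Kd,Pd,146,317,.14)),"S",r(atz(Ks,Ps,394.5,227,.14)), "cyl", r(D(520,12,.186)),r(S(37,195,.186)))
print("mat D",[r(atz(Kd,Pd,x/4+120,y/4+280,.003)) for x,y in[(343,63),(752,212),(197,362)]])
E
```

```text
cab [array([ 0.8894, -0.1539,  0.13  ]), array([ 0.6658, -0.1707,  0.13  ]), array([0.6404, 0.1382, 0.13  ]), array([0.868 , 0.1538, 0.13  ])] centre [ 0.7659 -0.0081  0.13  ]
yaxis yaw -176.01132659102439 0.3084101992402742
yaxis yaw -175.30126803585108 0.30989885763571134
handle [ 0.5986 -0.0728  0.104 ] [0.5872 0.0378 0.104 ]
scene cab [ 0.6604 -0.1733  0.13  ] [0.6462 0.1387 0.13  ]
post [ 0.6254 -0.3     0.26  ] [ 0.6258 -0.3031  0.26  ] [ 0.6257 -0.3025  0.2592]
tip [ 0.4992 -0.298   0.231 ] [ 0.4994 -0.3061  0.231 ] [ 0.4994 -0.3046  0.2289]
base [array([ 0.5614, -0.3582,  0.012 ]), array([ 0.5592, -0.2522,  0.012 ]), array([ 0.6865, -0.2464,  0.012 ]), array([ 0.689 , -0.3521,  0.012 ])] [array([ 0.6882, -0.3543,  0.012 ]), array([ 0.5623, -0.3542,  0.012 ]), array([ 0.5602, -0.2504,  0.012 ]), array([ 0.6823, -0.2483,  0.012 ])]
carrier top S [ 0.4445 -0.3739  0.16  ] [ 0.4482 -0.2597  0.16  ] D [ 0.4455 -0.3773  0.16  ] [ 0.4491 -0.2569  0.16  ]
tray D [array([ 0.4855, -0.3869,  0.045 ]), array([ 0.3971, -0.3803,  0.045 ]), array([ 0.4068, -0.2349,  0.045 ]), array([ 0.4949
[... 236 characters left out ...]
2 ]
s [100.9 201.4] 31 [ 0.5452 -0.5019  0.092 ]
s [381. 206.] 21 [0.5546 0.3557 0.092 ]
s [356.6 211.1] 21 [0.5812 0.2791 0.092 ]
s [115. 244.] 291 [ 0.7371 -0.3844  0.092 ]
d [273.4  81.9] 14 [ 0.6576 -0.5258  0.092 ]
d [263.3  98.5] 46 [ 0.6669 -0.4344  0.092 ]
d [275.6 121.3] 146 [ 0.6018 -0.3416  0.092 ]
d [212.  310.6] 40 [0.5829 0.2805 0.092 ]
d [246.6 323.2] 42 [0.5019 0.2868 0.092 ]
d [210.5 347.8] 48 [0.5583 0.3569 0.092 ]
d [250.2 365.1] 51 [0.4697 0.3672 0.092 ]
amber cap D [0.6968 0.3483 0.14  ] S [0.7092 0.3445 0.14  ] cyl [ 0.6388 -0.4437  0.186 ] [ 0.6368 -0.444   0.186 ]
mat D [array([0.6313, 0.2161, 0.003 ]), array([0.3715, 0.2377, 0.003 ]), array([0.6471, 0.4034, 0.003 ])]
```

```bash
python3 - <<'E'
from h import *
plan([.52,-.10,.33],yaw=np.radians(4.7))
plan([.593,-.0175,.25],yaw=np.radians(4.7))
print(toolT().round(3))
E
```

```text
at [ 0.1737 -0.5482  0.2313] yawY -72.42 shift u [ 2.327 -1.613 -0.494] turn u [ 0.     0.    -1.285] rows>= 13.8
at [ 0.1737 -0.5482  0.2313] yawY -72.42 shift u [ 2.8   -1.896 -0.094] turn u [ 0.     0.    -1.285] rows>= 16.2
[[ 0.953  0.302  0.     0.174]
 [ 0.302 -0.953 -0.    -0.548]
 [ 0.     0.    -1.     0.231]
 [ 0.     0.     0.     1.   ]]
```

>>> arm_command:
  motion: "0 0 -0.05 0 0 -0.119 0.35; 0 0 -0.05 0 0 -0.119 0.35; 0 0 -0.05 0 0 -0.119 0.35; 0 0 -0.05 0 0 -0.119 0.35; 0 0 -0.05 0 0 -0.119 0.35; 0 0 -0.05 0 0 -0.119 0.35; 0 0 -0.05 0 0 -0.119 0.35; 0 0 -0.05 0 0 -0.119 0.35; 0 0 -0.05 0 0 -0.119 0.35; 0 0 -0.05 0 0 -0.119 0.35"

```text
time_s: 2.53
eef_pos: [0.1734, -0.5463, 0.332]
eef_rot: [-0.003, 0.71, 0.704, 0.002]
wrist_force: [-0.1, -0.2, -0.9]
opening: 0.348
```

```bash
python3 - <<'E'
from h import *
plan([.52,-.10,.33],yaw=np.radians(4.7))
plan([.593,-.0175,.25],yaw=np.radians(4.7))
print(get_obs()['opening'])
E
```

```text
at [ 0.1734 -0.5463  0.332 ] yawY -0.54 shift u [2.247 1.712 0.025] turn u [-0.    -0.007 -0.087] rows>= 13.6
at [ 0.1734 -0.5463  0.332 ] yawY -0.54 shift u [2.66  2.073 0.427] turn u [-0.    -0.007 -0.087] rows>= 16.3
0.34774464754009315
```

>>> arm_command:
  motion: "0.16 0.12 0 0 0 -0.087 0.35; 0.16 0.12 0 0 0 0 0.35; 0.16 0.12 0 0 0 0 0.35; 0.16 0.12 0 0 0 0 0.35; 0.16 0.12 0 0 0 0 0.35; 0.16 0.12 0 0 0 0 0.35; 0.16 0.12 0 0 0 0 0.35; 0.16 0.12 0 0 0 0 0.35; 0.16 0.12 0 0 0 0 0.35; 0.16 0.12 0 0 0 0 0.35"

```text
time_s: 3.37
eef_pos: [0.3898, -0.2024, 0.3353]
eef_rot: [0.001, 0.679, 0.735, -0.0]
wrist_force: [0.1, -1.1, -0.1]
opening: 0.354
```

```bash
python3 - <<'E'
from h import *
plan([.53,-.06,.33],yaw=np.radians(4.7))
E
```

```text
at [ 0.3898 -0.2024  0.3353] yawY 4.53 shift u [0.654 0.755 0.026] turn u [ 0.002  0.002 -0.003] rows>= 4.8
```

>>> arm_command:
  motion: "0.13 0.15 0 0 0 0 0.35; 0.13 0.15 0 0 0 0 0.35; 0.13 0.15 0 0 0 0 0.35; 0.13 0.15 0 0 0 0 0.35; 0.13 0.15 0 0 0 0 0.35; 0 0 0 0 0 0 0.35"

```text
time_s: 3.87
eef_pos: [0.536, -0.0457, 0.3373]
eef_rot: [0.004, 0.676, 0.737, 0.002]
wrist_force: [-1.2, -0.4, -0.6]
opening: 0.35
```

```bash
python3 - <<'E'
from h import *
w,K,P=snap("wrist"); cv2.imwrite("pics/w1.png",w[:,:,::-1])
plan([.593,-.0175,.25],yaw=np.radians(4.7))
print(search_frame("wrist","drawer_handle"))
E
```

```text
at [ 0.5345 -0.0475  0.3373] yawY 4.89 shift u [0.127 0.301 0.438] turn u [0.006 0.005 0.003] rows>= 2.6
[{'box': [293.2, 20.9, 358.6, 247.5], 'conf': 0.58}]
```

View pics/w1.png

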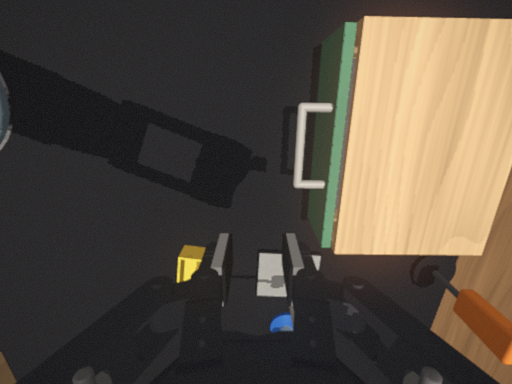

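```bash
python3 - <<'E'
from h import *
w,K,P=snap("wrist"); crop(w,270,0,400,270,3,"pics/w1c.png")
a=atz(K,P,302,106,.104);b=atz(K,P,298,185,.104); print(a,b,(a+b)/2,np.degrees(np.arctan2(-(a-b)[0],(a-b)[1])))
a=atz(K,P,362,20,.13);b=atz(K,P,335,252,.13); print(a,b,(a+b)/2,np.degrees(np.arctan2(-(a-b)[0],(a-b)[1])))
E
```

```text
[0.58779951 0.03226577 0.104     ] [ 0.5973445  -0.07895908  0.104     ] [ 0.592572   -0.02334665  0.104     ] 4.904935037720677
[0.63868046 0.1307076  0.13      ] [ 0.6624505  -0.17219317  0.13      ] [ 0.65056548 -0.02074279  0.13      ] 4.48707243817742
```

View pics/w1c.png

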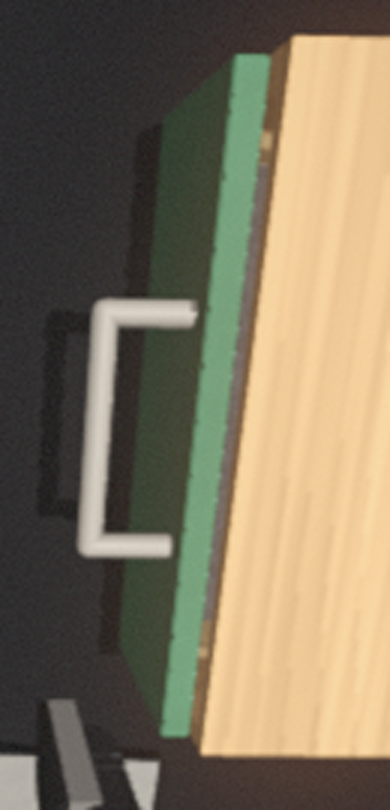

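>>> arm_command:
  motion: "0.06 0.14 0.15 0 0 0 0.4; 0.06 0.14 0.15 0 0 0 0.4; 0.02 0.02 0.1 0 0 0 0.4; 0 0 0 0 0 0 0.4"

```text
time_s: 4.35
eef_pos: [0.5912, -0.0246, 0.2605]
eef_rot: [0.009, 0.681, 0.732, 0.001]
wrist_force: [-1.2, 1.0, 0.3]
opening: 0.399
```

```bash
python3 - <<'E'
from h import *
plan([.592,-.02,.079],yaw=np.radians(4.7))
print(get_obs()['opening'])
E
```

```text
at [ 0.5912 -0.0246  0.2605] yawY 4.17 shift u [ 0.033 -0.006  0.907] turn u [ 0.012  0.011 -0.009] rows>= 4.4
0.3987704781312343
```

>>> arm_command:
  motion: "0.03 0 0.15 0.012 0.011 -0.009 0.4; 0 0 0.15 0 0 0 0.4; 0 0 0.15 0 0 0 0.4; 0 0 0.15 0 0 0 0.4; 0 0 0.1 0 0 0 0.4; 0 0 0.07 0 0 0 0.4; 0 0 0 0 0 0 0.4"

```text
time_s: 4.93
eef_pos: [0.5905, -0.0327, 0.1115]
eef_rot: [0.005, 0.682, 0.731, 0.001]
wrist_force: [-0.7, -1.6, -0.6]
opening: 0.402
```

```bash
python3 - <<'E'
from h import *
plan([.592,-.02,.079],yaw=np.radians(4.7))
o=get_obs();print(o['opening'],o['wrist_force'])
w,K,P=snap("wrist"); cv2.imwrite("pics/w2.png",w[:,:,::-1])
E
```

```text
at [ 0.5905 -0.0327  0.1115] yawY 3.94 shift u [0.064 0.011 0.162] turn u [ 0.008  0.006 -0.013] rows>= 0.8
0.4018939065380444 [-0.72884005 -1.62222851 -0.61999223]
```

View pics/w2.png

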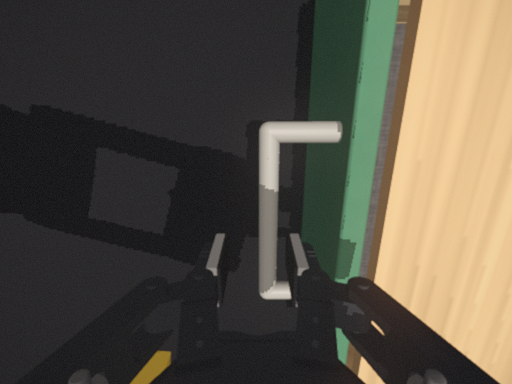

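>>> arm_command:
  motion: "0.08 0 0.05 0.008 0.006 -0.013 0.4; 0.02 0 0.08 0 0 0 0.4; 0 0 0.06 0 0 0 0.35; 0 0 0 0 0 0 0.3"

```text
time_s: 5.32
eef_pos: [0.5942, -0.015, 0.0818]
eef_rot: [0.005, 0.678, 0.735, 0.004]
wrist_force: [-0.7, -0.1, -0.9]
opening: 0.299
```

```bash
python3 - <<'E'
from h import *
T=toolT(); a=np.radians(4.7)
plan([.592-.187*np.cos(a),-.02-.187*np.sin(a),.079],yaw=a)
o=get_obs();print(o['opening'],o['wrist_force'])
E
```

```text
at [ 0.5942 -0.015   0.0818] yawY 4.57 shift u [-0.026 -0.948  0.002] turn u [ 0.012  0.003 -0.002] rows>= 4.5
0.29873271865154905 [-0.70696637 -0.05921802 -0.8634994 ]
```

>>> arm_command:
  motion: "0 -0.05 0 0.012 0 0 0.17; 0 -0.1 0 0 0 0 0.17; 0 -0.1 0 0 0 0 0.17; 0 -0.1 0 0 0 0 0.17; 0 -0.1 0 0 0 0 0.17; 0 -0.1 0 0 0 0 0.17; 0 -0.1 0 0 0 0 0.17; 0 -0.1 0 0 0 0 0.17; 0 -0.08 0 0 0 0 0.17; 0 0 0 0 0 0 0.17"

```text
time_s: 6.15
eef_pos: [0.4306, -0.0295, 0.091]
eef_rot: [0.011, 0.677, 0.735, 0.005]
wrist_force: [-3.5, 0.9, -1.6]
opening: 0.175
```

```bash
python3 - <<'E'
from h import *
a=np.radians(4.7)
plan([.592-.187*np.cos(a),-.02-.187*np.sin(a),.079],yaw=a)
o=get_obs();print(o['opening'],o['wrist_force'])
E
```

```text
at [ 0.4306 -0.0295  0.091 ] yawY 4.71 shift u [-0.018 -0.128  0.057] turn u [0.021 0.009 0.   ] rows>= 0.7
0.17537285079447526 [-3.49705445  0.89316906 -1.57867603]
```

>>> arm_command:
  motion: "0 -0.04 0.03 0.021 0.009 0 0.17; 0 -0.05 0.02 0 0 0 0.17; 0 -0.05 0.01 0 0 0 0.17; 0 -0.04 0 0 0 0 0.17; 0 -0.03 0 0 0 0 0.17; 0 -0.03 0 0 0 0 0.17"

```text
time_s: 6.65
eef_pos: [0.4144, -0.0363, 0.0891]
eef_rot: [0.029, 0.681, 0.732, 0.024]
wrist_force: [21.3, 5.3, -10.8]
opening: 0.174
```

>>> arm_command:
  motion: "0 0 0 0 0 0 0.35; 0 0.01 0 0 0 0 0.4; 0 0 0 0 0 0 0.4; 0 0 0 0 0 0 0.4"

```text
time_s: 6.98
eef_pos: [0.4173, -0.0366, 0.0893]
eef_rot: [0.029, 0.68, 0.732, 0.025]
wrist_force: [-0.5, 0.1, 0.1]
opening: 0.398
```

```bash
python3 - <<'E'
from h import *
o=get_obs();print(o['opening'],o['wrist_force'],o['eef_pos'])
s,K,P=snap("side"); crop(s,100,60,370,270,3,"pics/d2.png")
w,K,P=snap("wrist"); cv2.imwrite("pics/w3.png",w[:,:,::-1])
plan([.41,-.03,.2],yaw=np.radians(4.7))
E
```

```text
0.3981744869611636 [-0.49146983  0.07510141  0.08060843] [ 0.41728989 -0.03655327  0.08934936]
at [ 0.4172 -0.0365  0.0893] yawY 4.17 shift u [ 0.03   0.009 -0.555] turn u [ 0.073  0.009 -0.009] rows>= 2.7
```

View pics/d2.png

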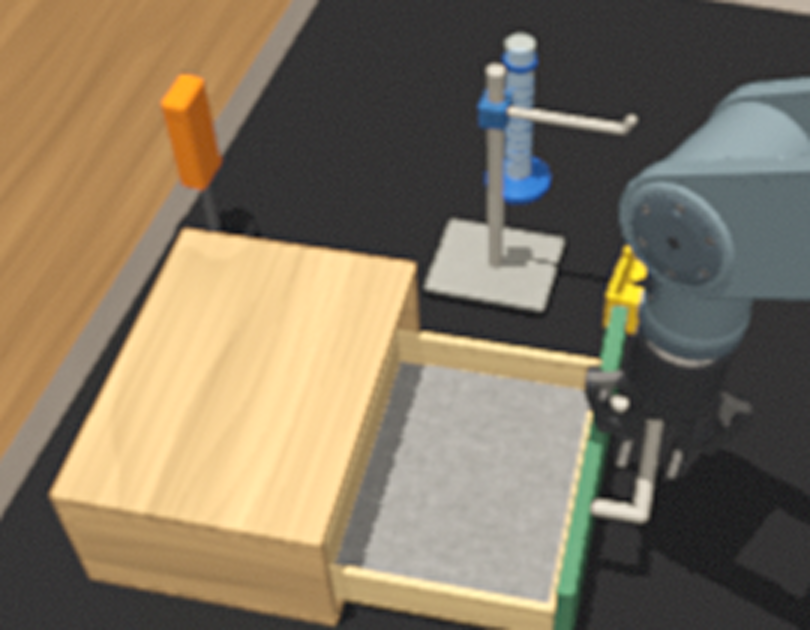

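View pics/w3.png

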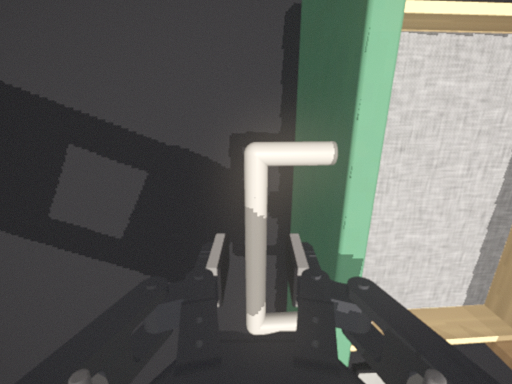

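>>> arm_command:
  motion: "0 0 -0.02 0.04 0 0 0.4; 0 0 -0.04 0.033 0 0 0.4; 0 0 -0.1 0 0 0 0.4; 0 0 -0.15 0 0 0 0.4; 0 0 -0.2 0 0 0 0.4; 0 0 -0.2 0 0 0 0.4; 0 0 -0.2 0 0 0 0.4; 0 0 -0.15 0 0 0 0.4; 0 0 0 0 0 0 0.4"

```text
time_s: 7.83
eef_pos: [0.4117, -0.0332, 0.305]
eef_rot: [-0.007, 0.681, 0.732, -0.009]
wrist_force: [0.7, 0.1, 0.3]
opening: 0.406
```

```bash
python3 - <<'E'
from h import *
w,K,P=snap("wrist"); cv2.imwrite("pics/w4.png",w[:,:,::-1])
plan([.46,.1,.3],yaw=np.radians(4.7))
E
```

```text
at [ 0.411  -0.033   0.3025] yawY 4.11 shift u [0.646 0.292 0.004] turn u [-0.025  0.001 -0.01 ] rows>= 3.4
```

View pics/w4.png

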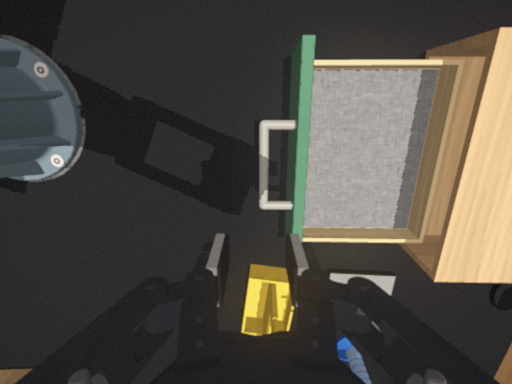

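```bash
python3 - <<'E'
from h import *
w,K,P=snap("wrist")
def ln(p,q,z):
    a=atz(K,P,*p,z);b=atz(K,P,*q,z); print(a.round(4),b.round(4),((a+b)/2).round(4),np.degrees(np.arctan2(-(a-b)[0],(a-b)[1])).round(2))
ln((265,124),(263,206),.104)
ln((316,38),(302,238),.119) # inner edge of the panel top
ln((498,32),(435,280),.13)
plan([.45,.22,.3],yaw=np.radians(90))
plan([.45,.22,.3],yaw=np.radians(0))
E
```

```text
[0.4106 0.0242 0.104 ] [ 0.4168 -0.0858  0.104 ] [ 0.4137 -0.0308  0.104 ] 3.2
[0.458  0.1192 0.119 ] [ 0.4734 -0.1225  0.119 ] [ 0.4657 -0.0016  0.119 ] 3.65
[0.6396 0.1345 0.13  ] [ 0.6622 -0.1659  0.13  ] [ 0.6509 -0.0157  0.13  ] 4.3
at [ 0.4098 -0.0326  0.2999] yawY 4.1 shift u [ 1.245  0.291 -0.008] turn u [-0.023 -0.022 -1.431] rows>= 12.0
at [ 0.4098 -0.0326  0.2999] yawY 4.1 shift u [ 1.245  0.291 -0.008] turn u [-0.029  0.     0.068] rows>= 6.1
```

```bash
python3 - <<'E'
from h import *
plan([.4137,-.031,.081],yaw=np.radians(4.4))
E
```

```text
at [ 0.4098 -0.0326  0.2999] yawY 4.1 shift u [0.006 0.053 1.093] turn u [-0.029 -0.001 -0.005] rows>= 5.2
```

>>> arm_command:
  motion: "0 0.04 0.18 -0.029 0 -0.005 0.4; 0 0 0.18 0 0 0 0.4; 0 0 0.18 0 0 0 0.4; 0 0 0.18 0 0 0 0.4; 0 0 0.15 0 0 0 0.4; 0 0 0.12 0 0 0 0.4; 0 0 0 0 0 0 0.4"

```text
time_s: 8.52
eef_pos: [0.4081, -0.029, 0.0848]
eef_rot: [-0.006, 0.679, 0.734, -0.002]
wrist_force: [-0.5, 0.3, 0.7]
opening: 0.401
```

```bash
python3 - <<'E'
from h import *
plan([.4137,-.031,.081],yaw=np.radians(4.4))
E
```

```text
at [ 0.4081 -0.029   0.0848] yawY 4.39 shift u [-0.012  0.027  0.019] turn u [-0.011 -0.006 -0.   ] rows>= 0.2
```

>>> arm_command:
  motion: "0 0.027 0.02 -0.011 0 0 0.2; 0 0 0 0 0 0 0.2; 0 0 0 0 0 0 0.15; 0 0 0 0 0 0 0.13; 0 0 0 0 0 0 0.13; 0 0 0 0 0 0 0.13"

```text
time_s: 9.02
eef_pos: [0.4151, -0.0277, 0.0795]
eef_rot: [-0.001, 0.68, 0.733, 0.004]
wrist_force: [3.8, -1.2, -12.5]
opening: 0.133
```

>>> arm_command:
  motion: "0 0 0 0 0 0 0.11; 0 0 0 0 0 0 0.11; 0 0 0 0 0 0 0.11"

```text
time_s: 9.27
eef_pos: [0.4151, -0.0278, 0.0795]
eef_rot: [-0.001, 0.68, 0.733, 0.005]
wrist_force: [2.8, -1.5, -11.6]
opening: 0.124
```

>>> arm_command:
  motion: "0.02 0 0 0 0 0 0.11; 0.03 0 0 0 0 0 0.11; 0.04 0 0 0 0 0 0.11"

```text
time_s: 9.52
eef_pos: [0.4159, -0.0258, 0.08]
eef_rot: [0.012, 0.678, 0.735, -0.006]
wrist_force: [3.0, -26.9, -9.5]
opening: 0.121
```

>>> arm_command:
  motion: "-0.01 0 0 0 0 0 0.13; 0 0 0 0 0 0 0.13; 0 0 0 0 0 0 0.13"

```text
time_s: 9.77
eef_pos: [0.4151, -0.0268, 0.0802]
eef_rot: [0.01, 0.679, 0.734, -0.006]
wrist_force: [2.0, -1.8, -10.6]
opening: 0.131
```

>>> arm_command:
  motion: "0.02 0 0 0 0 0 0.13; 0.03 0 0 0 0 0 0.13; 0.04 0 0 0 0 0 0.13; 0.04 0 0 0 0 0 0.13"

```text
time_s: 10.1
eef_pos: [0.4169, -0.0136, 0.0828]
eef_rot: [0.021, 0.677, 0.735, -0.013]
wrist_force: [0.0, -19.3, -6.9]
opening: 0.132
```

>>> arm_command:
  motion: "-0.01 0 0 0 0 0 0.14; 0 0 0 0 0 0 0.14; 0 0 0 0 0 0 0.14"

```text
time_s: 10.35
eef_pos: [0.4175, -0.0157, 0.0847]
eef_rot: [0.022, 0.677, 0.736, -0.013]
wrist_force: [-1.2, -1.3, -2.3]
opening: 0.141
```

>>> arm_command:
  motion: "0.02 0 0 0 0 0 0.14; 0.03 0 0 0 0 0 0.14; 0.04 0 0 0 0 0 0.14; 0.04 0 0 0 0 0 0.14"

```text
time_s: 10.68
eef_pos: [0.4177, 0.0058, 0.0854]
eef_rot: [0.027, 0.676, 0.736, -0.016]
wrist_force: [2.3, -62.1, -18.0]
opening: 0.137
```

>>> arm_command:
  motion: "-0.03 0 0 0 0 0 0.3; -0.03 0 0 0 0 0 0.4; 0 0 0 0 0 0 0.4; 0 0 -0.05 0.02 0 0 0.4; 0 0 -0.1 0 0 0 0.4; 0 0 -0.15 0 0 0 0.4; 0 0 -0.2 0 0 0 0.4; 0 0 -0.2 0 0 0 0.4; 0 0 -0.2 0 0 0 0.4"

```text
time_s: 11.43
eef_pos: [0.4131, 0.0128, 0.2636]
eef_rot: [0.01, 0.676, 0.736, -0.026]
wrist_force: [1.2, -0.8, 0.2]
opening: 0.4
```

```bash
python3 - <<'E'
from h import *
plan([.48,.25,.32],yaw=np.radians(4.4))
w,K,P=snap("scene"); cv2.imwrite("pics/s5.png",w[:,:,::-1])
o=get_obs(); print(o["wrist_force"])
for n in("scene","side"):
    s,K,P=snap(n)
    for f in search_frame(n,"flask0"): b=f["box"]; print(n,np.round(b),f["conf"], )
E
```

```text
at [0.4131 0.0128 0.2636] yawY 4.88 shift u [ 1.137  0.427 -0.351] turn u [-0.024  0.049  0.009] rows>= 6.1
[3.9490847  0.83864566 7.48405842]
scene [367. 186. 382. 215.] 0.78
scene [368. 204. 388. 236.] 0.55
scene [342. 208. 363. 240.] 0.53
scene [340. 196. 359. 225.] 0.47
side [202. 342. 227. 374.] 0.97
side [202. 307. 228. 338.] 0.96
side [238. 318. 259. 349.] 0.91
side [240. 359. 264. 384.] 0.74
```

View pics/s5.png

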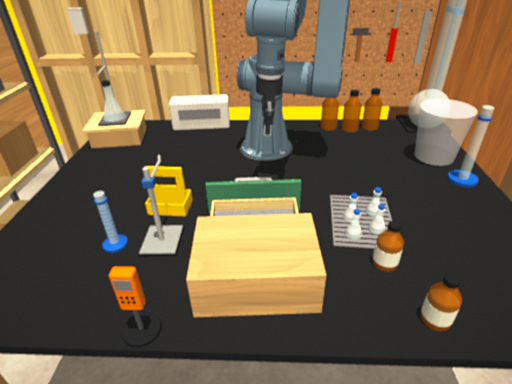

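>>> arm_command:
  motion: "0.19 0.07 -0.06 -0.024 0.049 0.009 0.5; 0.19 0.07 -0.06 0 0 0 0.5; 0.19 0.07 -0.06 0 0 0 0.5; 0.19 0.07 -0.06 0 0 0 0.5; 0.19 0.07 -0.05 0 0 0 0.5; 0.19 0.07 -0.05 0 0 0 0.5; 0.1 0.06 0 0 0 0 0.5; 0 0 0 0 0 0 0.5;0 0 0 0 0 0 0.5"

```text
time_s: 12.43
eef_pos: [0.4838, 0.277, 0.308]
eef_rot: [-0.012, 0.682, 0.732, -0.01]
wrist_force: [0.1, -0.4, 0.1]
opening: 0.498
```

```bash
cat >> h.py <<'E'
def stoppers(n,z,minA=8,im=None):
    im,K,P=snap(n); h=cv2.cvtColor(im,cv2.COLOR_RGB2HSV); m=cv2.inRange(h,(105,140,90),(125,255,255))
    k,l,st,ce=cv2.connectedComponentsWithStats(m); out=[]
    for i in range(1,k):
        if st[i,4]>=minA:
            X=atz(K,P,*ce[i],z)
            if 0.3<X[0]<.85 and -.2<X[1]<.5: out.append(X[:2]); print(n,ce[i].round(1),st[i,4],X.round(4))
    return im,K,P,out
E
python3 - <<'E'
from h import *
o=get_obs(); print(o["wrist_force"],o['eef_pos'])
im,K,P,out=stoppers("wrist",.089)
cv2.imwrite("pics/w6.png",im[:,:,::-1])
stoppers("side",.089)
print([ (np.round(d["box"]),d["conf"]) for d in search_frame("wrist","flask0")])
E
```

```text
[ 0.07702964 -0.42057569  0.12796671] [0.48381032 0.2770033  0.30801304]
wrist [254.   97.3] 97 [0.4657 0.3658 0.089 ]
wrist [324.  110.7] 113 [0.5572 0.3558 0.089 ]
wrist [274.9 160.1] 119 [0.5    0.2863 0.089 ]
wrist [333.4 169.5] 134 [0.5819 0.2794 0.089 ]
side [212.  310.5] 42 [0.5835 0.2793 0.089 ]
side [246.6 323.3] 48 [0.5023 0.2859 0.089 ]
side [210.5 347.7] 50 [0.5589 0.3559 0.089 ]
side [250.3 365. ] 54 [0.4699 0.3662 0.089 ]
[(array([297.,  91., 332., 124.]), 0.87), (array([259., 133., 291., 168.]), 0.83), (array([242.,  80., 273., 116.]), 0.59)]
```

View pics/w6.png

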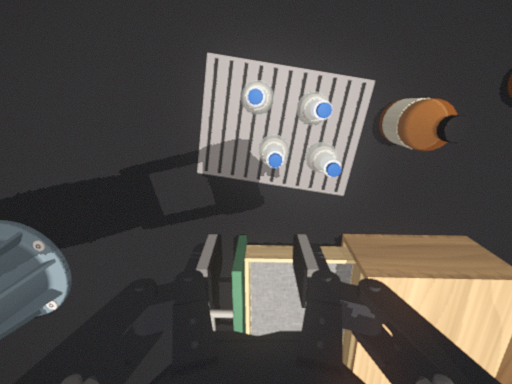

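```bash
python3 - <<'E'
from h import *
plan([.4995,.286,.14],yaw=np.radians(4.4))
E
```

```text
at [0.4838 0.275  0.3087] yawY 3.9 shift u [0.046 0.108 0.841] turn u [-0.029 -0.004 -0.008] rows>= 4.1
```

>>> arm_command:
  motion: "0.046 0.08 0.1 -0.029 -0.004 -0.008 0.5; 0 0.01 0.18 0 0 0 0.5; 0 0 0.18 0 0 0 0.5; 0 0 0.18 0 0 0 0.5; 0 0 0.1 0 0 0 0.5; 0 0 0 0 0 0 0.5; 0 0 0 0 0 0 0.5"

```text
time_s: 13.17
eef_pos: [0.5023, 0.2766, 0.1576]
eef_rot: [0.002, 0.684, 0.729, 0.002]
wrist_force: [0.2, 0.4, -0.0]
opening: 0.503
```

```bash
python3 - <<'E'
from h import *
plan([.4995,.286,.05],yaw=np.radians(4.4))
im,K,P,out=stoppers("wrist",.089,50)
cv2.imwrite("pics/w7.png",im[:,:,::-1])
E
```

```text
at [0.5023 0.2766 0.1576] yawY 3.67 shift u [ 0.048 -0.014  0.538] turn u [ 0.006  0.001 -0.012] rows>= 2.6
wrist [209.3  91.2] 67 [0.4604 0.3654 0.089 ]
wrist [253.7 199.1] 160 [0.4984 0.282  0.089 ]
wrist [351.5 208.9] 331 [0.5831 0.2782 0.089 ]
```

View pics/w7.png

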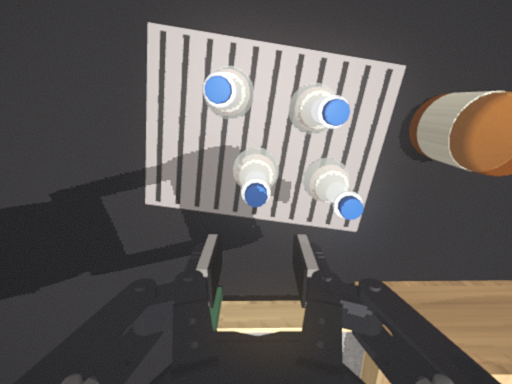

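>>> arm_command:
  motion: "0.045 -0.012 0.08 0.006 0 -0.012 0.5; 0.01 0 0.1 0 0 0 0.5; 0 0 0.05 0 0 0 0.5; 0 0 0 0 0 0 0.5"

```text
time_s: 13.55
eef_pos: [0.5052, 0.2874, 0.12]
eef_rot: [0.004, 0.68, 0.733, 0.006]
wrist_force: [-0.1, 0.1, 0.3]
opening: 0.502
```

```bash
python3 - <<'E'
from h import *
plan([.499,.285,.05],yaw=np.radians(4.4))
E
```

```text
at [0.5052 0.2874 0.12  ] yawY 4.23 shift u [-0.01  -0.037  0.349] turn u [ 0.013 -0.002 -0.003] rows>= 1.7
```

>>> arm_command:
  motion: "-0.01 -0.045 0.06 0.013 -0.002 -0.003 0.5; 0 -0.01 0.08 0 0 0 0.5; 0 0 0.08 0 0 0 0.5; 0 0 0.06 0 0 0 0.5; 0 0 0 0 0 0 0.5"

```text
time_s: 13.97
eef_pos: [0.4977, 0.2846, 0.0681]
eef_rot: [0.002, 0.679, 0.734, 0.004]
wrist_force: [-0.5, -0.7, 0.4]
opening: 0.496
```

```bash
python3 - <<'E'
from h import *
plan([.499,.285,.05],yaw=np.radians(4.4))
im,K,P,out=stoppers("wrist",.089,50)
cv2.imwrite("pics/w8.png",im[:,:,::-1])
E
```

```text
at [0.4977 0.2846 0.0681] yawY 4.4 shift u [0.001 0.006 0.091] turn u [ 0.008 -0.002  0.   ] rows>= 0.4
wrist [202.1 100.5] 1653 [0.4661 0.3671 0.089 ]
wrist [405.1 141.2] 1457 [0.5591 0.3565 0.089 ]
wrist [263.  268.4] 1003 [0.4997 0.2838 0.089 ]
wrist [411.6 284.7] 1209 [0.5828 0.2791 0.089 ]
```

View pics/w8.png

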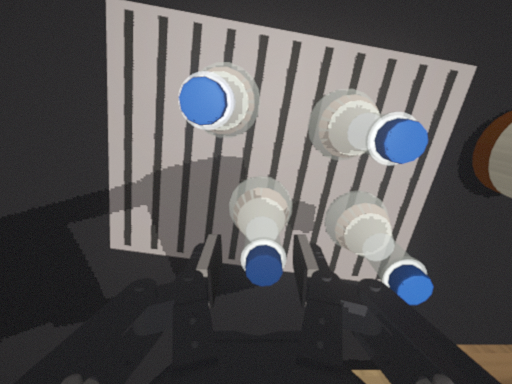

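>>> arm_command:
  motion: "0 0.009 0.05 0.008 0 0 0.45; 0 0 0.04 0 0 0 0.4; 0 0 0 0 0 0 0.35; 0 0 0 0 0 0 0.3; 0 0 0 0 0 0 0.28; 0 0 0 0 0 0 0.27; 0 0 0 0 0 0 0.27"

```text
time_s: 14.6
eef_pos: [0.5026, 0.2856, 0.0528]
eef_rot: [0.0, 0.679, 0.734, 0.003]
wrist_force: [-0.5, -0.3, 0.8]
opening: 0.269
```

```bash
python3 - <<'E'
from h import *
plan([.4997,.284,.05],yaw=np.radians(4.4))
print([get_obs()[k] for k in("opening","wrist_force")])
im,K,P,out=stoppers("wrist",.089,50)
crop(im,180,180,340,340,4,"pics/w9.png")
E
```

```text
at [0.5026 0.2856 0.0528] yawY 4.4 shift u [-0.007 -0.015  0.014] turn u [ 0.004 -0.004  0.   ] rows>= 0.1
[0.269288034953882, array([-0.54650638, -0.27805171,  0.82527819])]
wrist [180.5 101.8] 2233 [0.4657 0.3672 0.089 ]
wrist [413.4 148.4] 1918 [0.5592 0.3564 0.089 ]
wrist [257.4 287.1] 1429 [0.5015 0.2847 0.089 ]
wrist [421.5 305.9] 1285 [0.5841 0.2794 0.089 ]
```

View pics/w9.png

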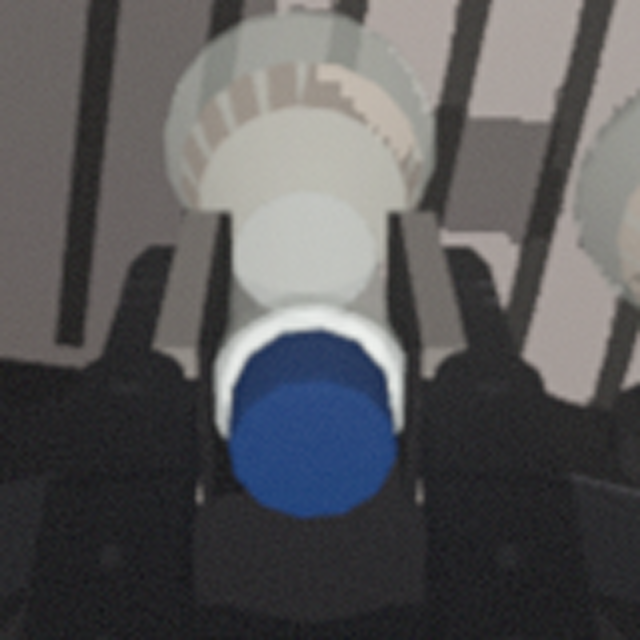

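>>> arm_command:
  motion: "0 -0.004 0 0 0 0 0.262; 0 0 0 0 0 0 0.257; 0 0 0 0 0 0 0.256; 0 0 0 0 0 0 0.256; 0 0 0 0 0 0 0.256"

```text
time_s: 15.07
eef_pos: [0.5021, 0.2857, 0.0534]
eef_rot: [0.001, 0.679, 0.734, 0.004]
wrist_force: [-0.2, -0.2, -0.9]
opening: 0.258
```

>>> arm_command:
  motion: "0 0 -0.03 0 0 0 0.255; 0 0 -0.03 0 0 0 0.255; 0 0 -0.03 0 0 0 0.255; 0 0 0 0 0 0 0.255"

```text
time_s: 15.4
eef_pos: [0.5018, 0.2856, 0.073]
eef_rot: [0.0, 0.679, 0.734, 0.003]
wrist_force: [0.5, 0.2, -0.1]
opening: 0.254
```

```bash
python3 - <<'E'
from h import *
print([get_obs()[k] for k in("opening","wrist_force","eef_pos")])
im,K,P,out=stoppers("wrist",.089,50)
crop(im,180,180,340,340,4,"pics/w10.png")
im,K,P,out=stoppers("side",.089)
crop(im,180,280,300,384,5,"pics/d10.png")
E
```

```text
[0.2538703515201522, array([ 0.52050367,  0.22383532, -0.07513214]), array([0.50178938, 0.28559893, 0.07295969])]
wrist [194.8 102.1] 1528 [0.4661 0.3671 0.089 ]
wrist [389.8 141.3] 1310 [0.5586 0.3564 0.089 ]
wrist [256.6 286.6] 1391 [0.5016 0.2691 0.089 ]
wrist [399.4 281.2] 1139 [0.5828 0.2787 0.089 ]
side [212.  310.5] 43 [0.5835 0.2793 0.089 ]
side [245.7 321.5] 23 [0.5053 0.2826 0.089 ]
side [210.5 347.8] 52 [0.5589 0.3561 0.089 ]
side [250.3 365. ] 54 [0.4699 0.3662 0.089 ]
```

View pics/w10.png

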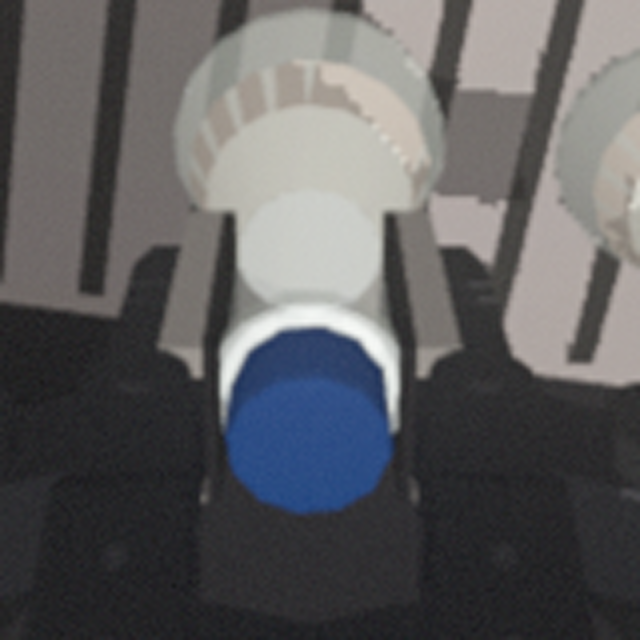

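View pics/d10.png

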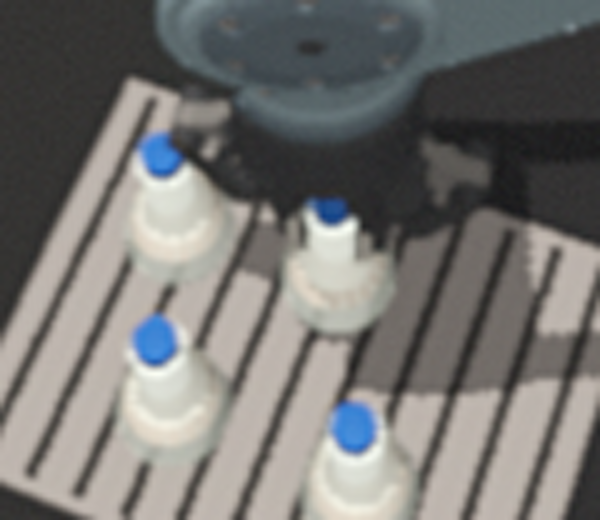

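>>> arm_command:
  motion: "0 0 -0.04 0 0 0 0.254; 0 0 -0.08 0 0 0 0.254; 0 0 -0.1 0 0 0 0.254; 0 0 -0.1 0 0 0 0.254; 0 0 -0.1 0 0 0 0.254; 0 0 -0.1 0 0 0 0.254; 0 0 -0.08 0 0 0 0.254; 0 0 -0.04 0 0 0 0.254; 0 0 0 0 0 0 0.254"

```text
time_s: 16.25
eef_pos: [0.4986, 0.2841, 0.2067]
eef_rot: [-0.001, 0.679, 0.734, 0.0]
wrist_force: [0.4, 0.4, -0.9]
opening: 0.252
```

```bash
python3 - <<'E'
from h import *
plan([.606,-.096,.20],yaw=np.radians(4.5))
im,K,P=snap("side")
crop(im,150,180,330,384,3,"pics/d11.png")
E
```

```text
at [0.4986 0.2841 0.2067] yawY 4.41 shift u [-1.936  0.39   0.028] turn u [-0.001 -0.002 -0.002] rows>= 9.5
```

View pics/d11.png

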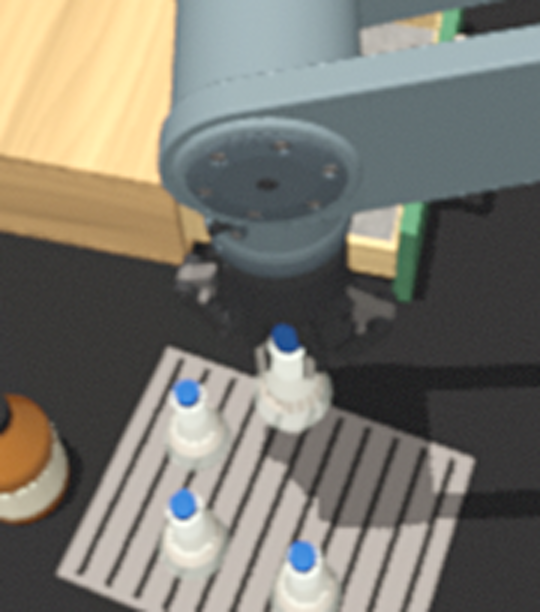

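>>> arm_command:
  motion: "-0.03 0.005 0 0 0 0 0.254; -0.06 0.01 0 0 0 0 0.254; -0.1 0.02 0 0 0 0 0.254; -0.12 0.024 0 0 0 0 0.254; -0.12 0.024 0 0 0 0 0.254; -0.12 0.024 0 0 0 0 0.254; -0.12 0.024 0 0 0 0 0.254; -0.12 0.024 0 0 0 0 0.254; -0.12 0.024 0 0 0 0 0.254; -0.12 0.024 0 0 0 0 0.254"

```text
time_s: 17.13
eef_pos: [0.5485, 0.069, 0.191]
eef_rot: [-0.009, 0.677, 0.736, -0.009]
wrist_force: [0.5, 0.7, -1.7]
opening: 0.256
```

>>> arm_command:
  motion: "-0.12 0.024 0 0 0 0 0.254; -0.12 0.024 0 0 0 0 0.254; -0.12 0.024 0 0 0 0 0.254; -0.12 0.024 0 0 0 0 0.254; -0.1 0.02 0 0 0 0 0.254; -0.07 0.02 0 0 0 0 0.254; -0.04 0.01 0 0 0 0 0.254; 0 0 0 0 0 0 0.254"

```text
time_s: 17.8
eef_pos: [0.5826, -0.0853, 0.1776]
eef_rot: [-0.017, 0.681, 0.732, -0.014]
wrist_force: [-0.1, 0.1, -0.8]
opening: 0.26
```

```bash
python3 - <<'E'
from h import *
plan([.606,-.096,.20],yaw=np.radians(4.5))
im,K,P,out=stoppers("wrist",.089,50);cv2.imwrite("pics/w12.png",im[:,:,::-1])
E
```

```text
at [ 0.5826 -0.0853  0.1776] yawY 4.21 shift u [-0.061  0.108 -0.117] turn u [-0.042 -0.005 -0.005] rows>= 0.8
wrist [256.7 286.1] 1319 [ 0.5845 -0.1836  0.089 ]
```

View pics/w12.png

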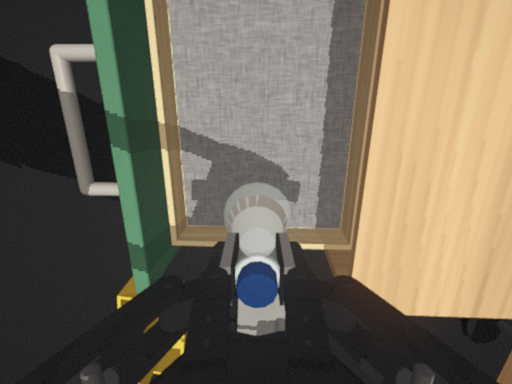

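```bash
python3 - <<'E'
from h import *
w,K,P=snap("wrist")
for p in [(190,228),(343,228)]:
    X=atz(K,P,*p,.018); a=np.radians(4.5); d=X[:2]-[.5648,-.019]; print(X, d@[np.cos(a),np.sin(a)], d@[-np.sin(a),np.cos(a)])
for p in [(147,2),(172,245),(362,245),(387,2)]:
    X=atz(K,P,*p,.057); d=X[:2]-[.5648,-.019]; print(X, d@[np.cos(a),np.sin(a)], d@[-np.sin(a),np.cos(a)])
plan([.606,-.094,.072],yaw=np.radians(4.5))
E
```

```text
[ 0.4938321  -0.15902657  0.018     ] -0.08173548340220887 -0.13402684041123258
[ 0.68522603 -0.14074393  0.018     ] 0.11050287993188482 -0.13081715295513505
[0.4694523  0.07326978 0.057     ] -0.08781437425022943 0.0994662397560924
[ 0.48421167 -0.16212787  0.057     ] -0.09156958974607236 -0.13636377037994354
[ 0.69596525 -0.14114691  0.057     ] 0.12117737332351748 -0.13206148311832006
[0.67153036 0.08539864 0.057     ] 0.11459236969205643 0.09570284922603449
at [ 0.5823 -0.0833  0.1777] yawY 4.3 shift u [-0.065  0.137  0.523] turn u [-0.042 -0.005 -0.003] rows>= 2.6
```

>>> arm_command:
  motion: "-0.04 0.06 0.04 -0.02 0 0 0.254; -0.025 0.06 0.08 -0.022 -0.005 0 0.254; 0 0 0.1 0 0 0 0.254; 0 0 0.1 0 0 0 0.254; 0 0 0.06 0 0 0 0.254; 0 0 0.03 0 0 0 0.254; 0 0 0 0 0 0 0.254"

```text
time_s: 18.48
eef_pos: [0.6077, -0.0853, 0.0938]
eef_rot: [0.001, 0.676, 0.736, 0.002]
wrist_force: [-0.3, -0.0, -0.3]
opening: 0.255
```

```bash
python3 - <<'E'
from h import *
plan([.606,-.094,.069],yaw=np.radians(4.5))
print(get_obs()["opening"])
im,K,P,out=stoppers("wrist",.089,50);cv2.imwrite("pics/w13.png",im[:,:,::-1])
E
```

```text
at [ 0.6077 -0.0853  0.0938] yawY 4.87 shift u [-0.043 -0.013  0.124] turn u [ 0.004 -0.002  0.006] rows>= 0.6
0.25530751040633726
wrist [256.8 289.5] 1117 [ 0.6094 -0.1206  0.089 ]
```

View pics/w13.png

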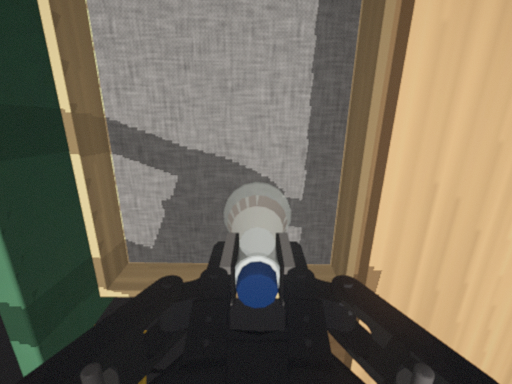

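>>> arm_command:
  motion: "-0.03 -0.013 0.03 0 0 0 0.254; -0.01 0 0.04 0 0 0 0.254; 0 0 0.03 0 0 0 0.254; 0 0 0.01 0 0 0 0.254; 0 0 0 0 0 0 0.254"

```text
time_s: 18.95
eef_pos: [0.6084, -0.0947, 0.0744]
eef_rot: [0.004, 0.676, 0.737, 0.004]
wrist_force: [0.1, -0.8, -1.4]
opening: 0.254
```

>>> arm_command:
  motion: "0 0 0.015 0 0 0 0.254; 0 0 0.01 0 0 0 0.254; 0 0 0 0 0 0 0.254"

```text
time_s: 19.2
eef_pos: [0.6089, -0.0952, 0.0694]
eef_rot: [0.004, 0.676, 0.737, 0.004]
wrist_force: [0.4, 0.4, -0.9]
opening: 0.257
```

>>> arm_command:
  motion: "0 0 0.01 0 0 0 0.254; 0 0 0 0 0 0 0.254"

```text
time_s: 19.37
eef_pos: [0.6099, -0.0956, 0.0682]
eef_rot: [0.006, 0.676, 0.737, 0.004]
wrist_force: [0.1, 0.2, -0.8]
opening: 0.254
```

>>> arm_command:
  motion: "0 0 0 0 0 0 0.27; 0 0 0 0 0 0 0.3; 0 0 0 0 0 0 0.4; 0 0 0 0 0 0 0.45; 0 0 0 0 0 0 0.45; 0 0 -0.05 0 0 0 0.45; 0 0 -0.08 0 0 0 0.45; 0 0 -0.1 0 0 0 0.45; 0 0 -0.15 0 0 0 0.45; 0 0 -0.15 0 0 0 0.45"

```text
time_s: 20.2
eef_pos: [0.6002, -0.0935, 0.1708]
eef_rot: [-0.006, 0.676, 0.737, -0.002]
wrist_force: [1.1, -0.2, 0.2]
opening: 0.446
```

```bash
python3 - <<'E'
from h import *
plan([.56,.24,.2],yaw=np.radians(4.5))
im,K,P,out=stoppers("wrist",.107,50);cv2.imwrite("pics/w14.png",im[:,:,::-1])
E
```

```text
at [ 0.6002 -0.0935  0.1708] yawY 4.89 shift u [ 1.679 -0.06  -0.136] turn u [-0.009 -0.006  0.006] rows>= 8.1
wrist [269.4 210.3] 325 [ 0.609  -0.0949  0.107 ]
```

View pics/w14.png

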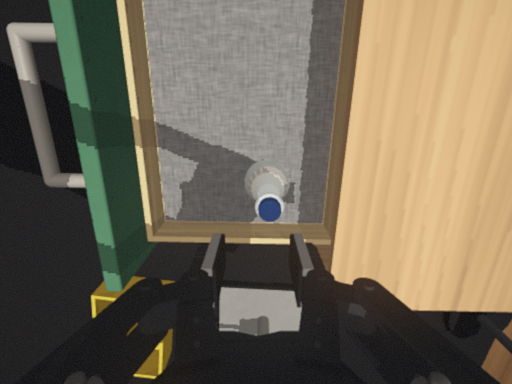

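>>> arm_command:
  motion: "0.1 -0.01 -0.1 -0.009 0 0.006 0.5; 0.2 -0.01 -0.06 0 0 0 0.5; 0.2 -0.01 0 0 0 0 0.5; 0.2 -0.01 0 0 0 0 0.5; 0.2 0 0 0 0 0 0.5; 0.2 0 0 0 0 0 0.5; 0.2 0 0 0 0 0 0.5; 0.2 0 0 0 0 0 0.5; 0.15 0 0 0 0 0 0.5; 0.1 0 0 0 0 0 0.5"

```text
time_s: 21.08
eef_pos: [0.5761, 0.2629, 0.2287]
eef_rot: [0.015, 0.682, 0.731, 0.014]
wrist_force: [0.2, -0.4, -0.5]
opening: 0.498
```

```bash
python3 - <<'E'
from h import *
plan([.582,.2785,.12],yaw=np.radians(4.5))
im,K,P,out=stoppers("wrist",.092,50);cv2.imwrite("pics/w15.png",im[:,:,::-1])
E
```

```text
at [0.5761 0.2629 0.2287] yawY 3.96 shift u [0.077 0.013 0.544] turn u [ 0.039  0.002 -0.009] rows>= 2.6
wrist [144.9  70.6] 343 [0.467  0.3671 0.092 ]
wrist [258.2 167.7] 186 [0.5808 0.2794 0.092 ]
```

View pics/w15.png

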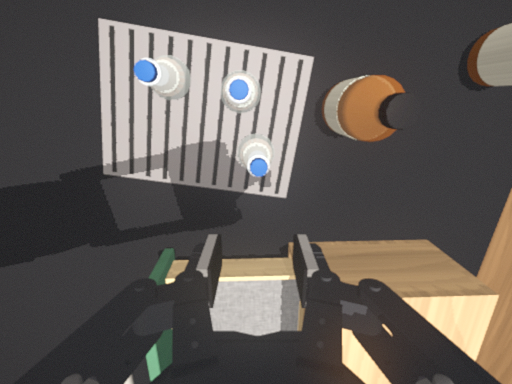

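>>> arm_command:
  motion: "0.04 0.01 0.08 0.039 0 -0.009 0.5; 0.035 0 0.12 0 0 0 0.5; 0 0 0.12 0 0 0 0.5; 0 0 0.1 0 0 0 0.5; 0 0 0.06 0 0 0 0.5; 0 0 0 0 0 0 0.5"

```text
time_s: 21.63
eef_pos: [0.5802, 0.2882, 0.1371]
eef_rot: [0.003, 0.675, 0.738, 0.006]
wrist_force: [-1.0, -0.3, -0.6]
opening: 0.499
```

```bash
python3 - <<'E'
from h import *
im,K,P,out=stoppers("wrist",.092,50)
plan([.581,.2795,.053],yaw=np.radians(4.5))
E
```

```text
wrist [98.8 94.7] 804 [0.4676 0.3671 0.092 ]
wrist [226.2 130.2] 75 [0.5526 0.3515 0.092 ]
wrist [257.3 227.7] 349 [0.5807 0.2789 0.092 ]
at [0.5807 0.2884 0.1384] yawY 5.11 shift u [-0.046 -0.008  0.427] turn u [ 0.013 -0.004  0.01 ] rows>= 2.1
```

>>> arm_command:
  motion: "-0.046 -0.008 0.06 0.013 -0.004 0.01 0.5; 0 0 0.1 0 0 0 0.5; 0 0 0.1 0 0 0 0.5; 0 0 0.07 0 0 0 0.5; 0 0 0 0 0 0 0.5"

```text
time_s: 22.1
eef_pos: [0.5861, 0.2769, 0.0769]
eef_rot: [0.003, 0.68, 0.733, 0.004]
wrist_force: [-0.7, -0.5, -0.2]
opening: 0.506
```

```bash
python3 - <<'E'
from h import *
im,K,P,out=stoppers("wrist",.092,50)
plan([.581,.279,.053],yaw=np.radians(4.5))
E
```

```text
wrist [15.5 68.7] 1396 [0.4727 0.3665 0.092 ]
wrist [201.  110.1] 783 [0.5532 0.3552 0.092 ]
wrist [249.6 259.6] 667 [0.5806 0.2774 0.092 ]
at [0.5868 0.2771 0.0782] yawY 4.29 shift u [ 0.012 -0.03   0.126] turn u [ 0.012 -0.001 -0.003] rows>= 0.6
```

>>> arm_command:
  motion: "0.008 -0.03 0.05 0.012 0 0 0.45; 0 -0.005 0.05 0 0 0 0.42; 0 0 0.02 0 0 0 0.4; 0 0 0 0 0 0 0.4"

```text
time_s: 22.48
eef_pos: [0.5818, 0.2784, 0.0559]
eef_rot: [0.001, 0.68, 0.733, 0.002]
wrist_force: [-0.2, -0.2, -0.9]
opening: 0.401
```

```bash
python3 - <<'E'
from h import *
im,K,P,out=stoppers("wrist",.092,50)
plan([.5806,.2785,.053],yaw=np.radians(4.5))
E
```

```text
wrist [ 3.1 73.2] 220 [0.4803 0.3653 0.092 ]
wrist [204.9 114.5] 1574 [0.5546 0.3561 0.092 ]
wrist [257.5 285.6] 1044 [0.5808 0.2782 0.092 ]
at [0.582  0.2784 0.0563] yawY 4.25 shift u [ 0.001 -0.007  0.016] turn u [ 0.004 -0.002 -0.004] rows>= 0.1
```

>>> arm_command:
  motion: "0 -0.004 0.012 0 0 0 0.33; 0 0 0 0 0 0 0.29; 0 0 0 0 0 0 0.27; 0 0 0 0 0 0 0.262; 0 0 0 0 0 0 0.258; 0 0 0 0 0 0 0.256; 0 0 0 0 0 0 0.254; 0 0 0 0 0 0 0.254"

```text
time_s: 23.2
eef_pos: [0.5823, 0.2791, 0.0557]
eef_rot: [0.002, 0.68, 0.733, 0.003]
wrist_force: [-0.0, 1.0, -0.3]
opening: 0.253
```

>>> arm_command:
  motion: "0 0 -0.03 0 0 0 0.254; 0 0 -0.06 0 0 0 0.254; 0 0 -0.1 0 0 0 0.254; 0 0 -0.1 0 0 0 0.254; 0 0 -0.1 0 0 0 0.254; 0 0 -0.1 0 0 0 0.254; 0 0 -0.1 0 0 0 0.254; 0 0 -0.08 0 0 0 0.254; 0 0 -0.03 0 0 0 0.254; 0 0 0 0 0 0 0.254"

```text
time_s: 24.03
eef_pos: [0.581, 0.2785, 0.2099]
eef_rot: [0.002, 0.68, 0.733, 0.004]
wrist_force: [-0.4, 0.1, -0.5]
opening: 0.251
```

```bash
python3 - <<'E'
from h import *
im,K,P,out=stoppers("wrist",.092,50);cv2.imwrite("pics/w16.png",im[:,:,::-1])
plan([.601,-.014,.2],yaw=np.radians(4.5))
E
```

```text
wrist [139.3  87. ] 386 [0.4669 0.3672 0.092 ]
wrist [256.9 287.3] 955 [0.5901 0.1556 0.092 ]
at [0.5809 0.2786 0.2094] yawY 4.29 shift u [-1.466 -0.01   0.043] turn u [ 0.009 -0.003 -0.004] rows>= 7.0
```

View pics/w16.png

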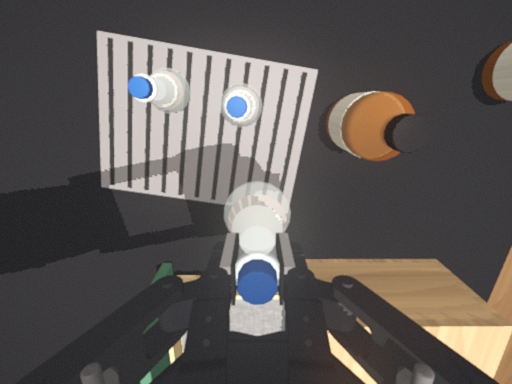

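>>> arm_command:
  motion: "-0.03 0 0 0.009 0 0 0.254; -0.06 0 0 0 0 0 0.254; -0.1 0 0 0 0 0 0.254; -0.14 0 0 0 0 0 0.254; -0.14 0 0 0 0 0 0.254; -0.14 0 0 0 0 0 0.254; -0.14 0 0 0 0 0 0.254; -0.14 0 0 0 0 0 0.254; -0.14 0 0 0 0 0 0.254; -0.14 0 0 0 0 0 0.254"

```text
time_s: 24.92
eef_pos: [0.5904, 0.0331, 0.1942]
eef_rot: [-0.01, 0.677, 0.735, -0.008]
wrist_force: [1.3, 0.3, -0.3]
opening: 0.257
```

>>> arm_command:
  motion: "-0.12 0 0 0 0 0 0.254; -0.08 0 0 0 0 0 0.254; -0.05 0 0 0 0 0 0.254; -0.02 0 0 0 0 0 0.254; 0 0 0 0 0 0 0.254"

```text
time_s: 25.33
eef_pos: [0.5898, -0.0336, 0.1867]
eef_rot: [-0.015, 0.681, 0.732, -0.012]
wrist_force: [0.2, -0.4, -0.6]
opening: 0.254
```

```bash
python3 - <<'E'
from h import *
im,K,P,out=stoppers("wrist",.11,50);cv2.imwrite("pics/w17.png",im[:,:,::-1])
plan([.601,-.014,.0705],yaw=np.radians(4.5))
E
```

```text
wrist [257.  286.1] 1134 [ 0.5921 -0.1225  0.11  ]
at [ 0.5896 -0.033   0.1866] yawY 4.16 shift u [0.088 0.086 0.578] turn u [-0.036 -0.005 -0.006] rows>= 2.8
```

View pics/w17.png

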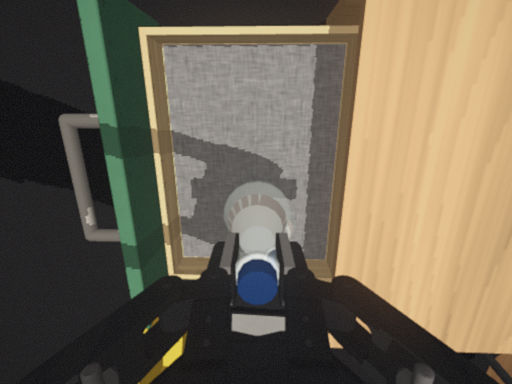

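>>> arm_command:
  motion: "0.05 0.05 0.04 -0.02 0 0 0.254; 0.04 0.03 0.08 -0.016 -0.005 -0.006 0.254; 0 0 0.1 0 0 0 0.254; 0 0 0.1 0 0 0 0.254; 0 0 0.08 0 0 0 0.254; 0 0 0.03 0 0 0 0.254; 0 0 0 0 0 0 0.254"

```text
time_s: 25.97
eef_pos: [0.6045, -0.0045, 0.0977]
eef_rot: [0.0, 0.675, 0.737, 0.002]
wrist_force: [0.2, 1.4, -0.8]
opening: 0.255
```

```bash
python3 - <<'E'
from h import *
im,K,P,out=stoppers("wrist",.11,50);cv2.imwrite("pics/w18.png",im[:,:,::-1])
plan([.601,-.014,.0705],yaw=np.radians(4.5))
E
```

```text
wrist [256.9 286.5] 1027 [ 0.6049 -0.0239  0.11  ]
at [ 0.6046 -0.0045  0.0983] yawY 5.03 shift u [-0.046 -0.023  0.139] turn u [ 0.003 -0.002  0.009] rows>= 0.7
```

View pics/w18.png

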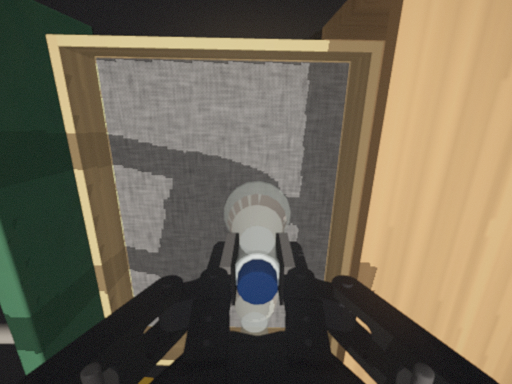

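```bash
python3 - <<'E'
from h import *
im,K,P=snap("wrist"); a=np.radians(4.5)
for p in [(96,57),(350,62)]:
    X=atz(K,P,*p,.018); d=X[:2]-[.575,-.02]; print(X.round(4), d@[np.cos(a),np.sin(a)], d@[-np.sin(a),np.cos(a)])
E
```

```text
[0.4726 0.1005 0.018 ] -0.09267480001878592 0.12819296225353785
[0.6646 0.114  0.018 ] 0.09984499199750901 0.1265427467633128
```

>>> arm_command:
  motion: "-0.035 -0.023 0.03 0 0 0.009 0.254; -0.01 0 0.05 0 0 0 0.254; 0 0 0.04 0 0 0 0.254; 0 0 0.02 0 0 0 0.254; 0 0 0 0 0 0 0.254"

```text
time_s: 26.48
eef_pos: [0.6045, -0.016, 0.0732]
eef_rot: [0.005, 0.679, 0.734, 0.004]
wrist_force: [0.1, -0.2, -0.6]
opening: 0.251
```

>>> arm_command:
  motion: "0 0 0.012 0 0 0 0.254; 0 0 0.005 0 0 0 0.254; 0 0 0 0 0 0 0.254"

```text
time_s: 26.73
eef_pos: [0.6052, -0.0165, 0.0703]
eef_rot: [0.005, 0.68, 0.734, 0.005]
wrist_force: [-0.6, -1.3, -1.0]
opening: 0.255
```

>>> arm_command:
  motion: "0 0 0 0 0 0 0.27; 0 0 0 0 0 0 0.3; 0 0 0 0 0 0 0.4; 0 0 0 0 0 0 0.45; 0 0 0 0 0 0 0.45; 0 0 -0.05 0 0 0 0.45; 0 0 -0.08 0 0 0 0.45; 0 0 -0.1 0 0 0 0.45; 0 0 -0.15 0 0 0 0.45; 0 0 -0.15 0 0 0 0.45"

```text
time_s: 27.57
eef_pos: [0.5956, -0.0151, 0.1733]
eef_rot: [-0.005, 0.679, 0.734, -0.002]
wrist_force: [-0.3, -0.3, 0.2]
opening: 0.453
```

```bash
python3 - <<'E'
from h import *
im,K,P,out=stoppers("wrist",.107,50);cv2.imwrite("pics/w19.png",im[:,:,::-1])
plan([.558,.34,.22],yaw=np.radians(4.5))
E
```

```text
wrist [269.3 207.8] 326 [ 0.6044 -0.0155  0.107 ]
wrist [266.5 286.1] 279 [ 0.609 -0.095  0.107]
at [ 0.5995 -0.0158  0.1808] yawY 4.42 shift u [ 1.79  -0.069 -0.195] turn u [ 0.001 -0.001 -0.001] rows>= 8.6
```

View pics/w19.png

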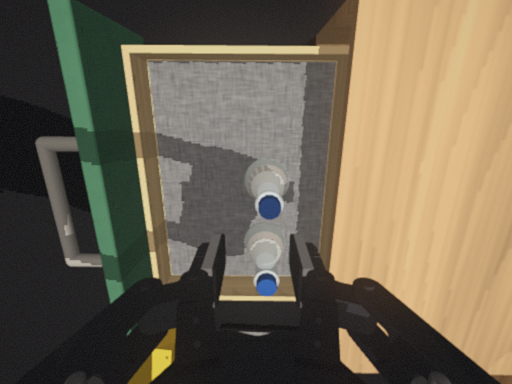

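Two flasks stand in the drawer. Next is flask C (.557, .356).

>>> arm_command:
  motion: "0.1 -0.01 -0.12 0 0 0 0.5; 0.2 -0.01 -0.08 0 0 0 0.5; 0.2 -0.01 0 0 0 0 0.5; 0.2 -0.01 0 0 0 0 0.5; 0.2 -0.01 0 0 0 0 0.5; 0.2 -0.01 0 0 0 0 0.5; 0.2 0 0 0 0 0 0.5; 0.2 0 0 0 0 0 0.5; 0.15 0 0 0 0 0 0.5; 0.15 0 0 0 0 0 0.5"

```text
time_s: 28.45
eef_pos: [0.5689, 0.3515, 0.2411]
eef_rot: [0.012, 0.683, 0.73, 0.013]
wrist_force: [-0.5, -0.0, 0.1]
opening: 0.504
```

```bash
python3 - <<'E'
from h import *
im,K,P,out=stoppers("wrist",.092,50);cv2.imwrite("pics/w20.png",im[:,:,::-1])
stoppers("side",.092)
plan([.557,.356,.12],yaw=np.radians(4.5))
E
```

```text
wrist [160.6 160.1] 152 [0.4655 0.3677 0.092 ]
side [242.  200.5] 26 [ 0.6098 -0.0243  0.092 ]
side [210.3 347.9] 45 [0.5587 0.3572 0.092 ]
side [250.3 364.9] 53 [0.4696 0.3669 0.092 ]
at [0.5681 0.3543 0.2411] yawY 4.02 shift u [ 0.011 -0.076  0.603] turn u [ 0.033 -0.002 -0.008] rows>= 2.9
```

View pics/w20.png

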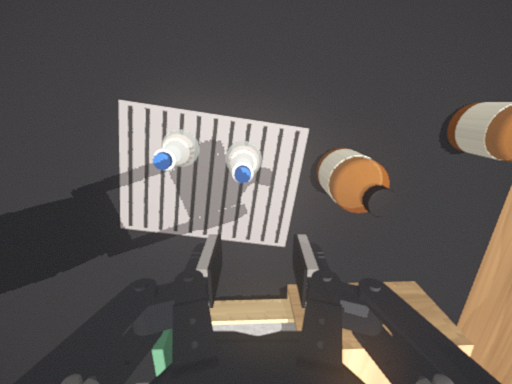

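>>> arm_command:
  motion: "0.005 -0.04 0.08 0.033 0 -0.008 0.5; 0 -0.03 0.12 0 0 0 0.5; 0 0 0.14 0 0 0 0.5; 0 0 0.12 0 0 0 0.5; 0 0 0.1 0 0 0 0.5; 0 0 0 0 0 0 0.5"

```text
time_s: 29.05
eef_pos: [0.5538, 0.3529, 0.1249]
eef_rot: [-0.002, 0.678, 0.735, 0.0]
wrist_force: [-0.8, -1.3, -0.9]
opening: 0.501
```

```bash
python3 - <<'E'
from h import *
im,K,P,out=stoppers("wrist",.092,50)
plan([.557,.356,.053],yaw=np.radians(4.5))
E
```

```text
wrist [135.6 196.8] 493 [0.4656 0.3666 0.092 ]
at [0.5547 0.3531 0.1268] yawY 4.62 shift u [0.012 0.013 0.369] turn u [-0.001 -0.004  0.002] rows>= 1.8
```

>>> arm_command:
  motion: "0.012 0.008 0.06 0 0 0 0.5; 0 0 0.1 0 0 0 0.5; 0 0 0.06 0 0 0 0.5; 0 0 0 0 0 0 0.5"

```text
time_s: 29.43
eef_pos: [0.5601, 0.3554, 0.0852]
eef_rot: [-0.001, 0.679, 0.734, 0.004]
wrist_force: [-0.5, 0.3, 0.1]
opening: 0.497
```

```bash
sed -i 's/(105,140,90)/(105,130,50)/' h.py; python3 - <<'E'
from h import *
im,K,P,out=stoppers("wrist",.092,50);cv2.imwrite("pics/w21.png",im[:,:,::-1])
plan([.557,.356,.053],yaw=np.radians(4.5))
E
```

```text
wrist [ 96.5 222.8] 1110 [0.4674 0.3678 0.092 ]
wrist [251.8 252.3] 700 [0.5559 0.3554 0.092 ]
at [0.5606 0.3555 0.0863] yawY 4.46 shift u [ 0.003 -0.019  0.167] turn u [ 0.006 -0.007 -0.001] rows>= 0.8
```

View pics/w21.png

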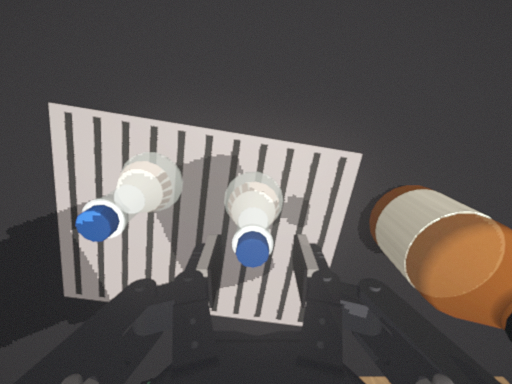

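Stopper C is at (252, 252), centred between the jaws to within about 4 mm. I'm descending with a correction.

>>> arm_command:
  motion: "0 -0.022 0.05 0.006 -0.006 0 0.5; 0 -0.008 0.06 0 0 0 0.45; 0 0 0.04 0 0 0 0.42; 0 0 0 0 0 0 0.4"

```text
time_s: 29.82
eef_pos: [0.5566, 0.3562, 0.0576]
eef_rot: [0.001, 0.679, 0.734, 0.003]
wrist_force: [-0.6, -0.0, -0.1]
opening: 0.401
```

```bash
python3 - <<'E'
from h import *
im,K,P,out=stoppers("wrist",.092,50)
plan([.556,.3555,.053],yaw=np.radians(4.5))
E
```

```text
wrist [ 71.7 250.4] 1745 [0.4678 0.368  0.092 ]
wrist [258.2 285.3] 969 [0.556 0.355 0.092]
at [0.5568 0.3563 0.0583] yawY 4.46 shift u [-0.004 -0.005  0.026] turn u [ 0.005 -0.002 -0.001] rows>= 0.1
```

>>> arm_command:
  motion: "-0.003 -0.002 0.02 0 0 0 0.33; 0 0 0.005 0 0 0 0.29; 0 0 0 0 0 0 0.27; 0 0 0 0 0 0 0.262; 0 0 0 0 0 0 0.258; 0 0 0 0 0 0 0.256; 0 0 0 0 0 0 0.254; 0 0 0 0 0 0 0.254"

```text
time_s: 30.53
eef_pos: [0.5576, 0.3562, 0.0545]
eef_rot: [0.001, 0.679, 0.734, 0.004]
wrist_force: [-0.4, 0.8, -0.3]
opening: 0.253
```

>>> arm_command:
  motion: "0 0 -0.03 0 0 0 0.254; 0 0 -0.06 0 0 0 0.254; 0 0 -0.1 0 0 0 0.254; 0 0 -0.1 0 0 0 0.254; 0 0 -0.1 0 0 0 0.254; 0 0 -0.1 0 0 0 0.254; 0 0 -0.1 0 0 0 0.254; 0 0 -0.08 0 0 0 0.254; 0 0 -0.03 0 0 0 0.254; 0 0 0 0 0 0 0.254"

```text
time_s: 31.37
eef_pos: [0.5564, 0.3556, 0.2093]
eef_rot: [0.002, 0.679, 0.734, 0.006]
wrist_force: [0.2, 0.2, -0.1]
opening: 0.25
```

```bash
python3 - <<'E'
from h import *
im,K,P,out=stoppers("wrist",.092,50);cv2.imwrite("pics/w22.png",im[:,:,::-1])
plan([.595,.062,.2],yaw=np.radians(4.5))
E
```

```text
wrist [168.6 171.2] 248 [0.4667 0.367  0.092 ]
wrist [256.7 289.3] 1171 [0.566  0.2308 0.092 ]
at [0.5564 0.3557 0.2088] yawY 4.49 shift u [-1.479  0.077  0.038] turn u [ 0.01  -0.004 -0.   ] rows>= 7.1
```

View pics/w22.png

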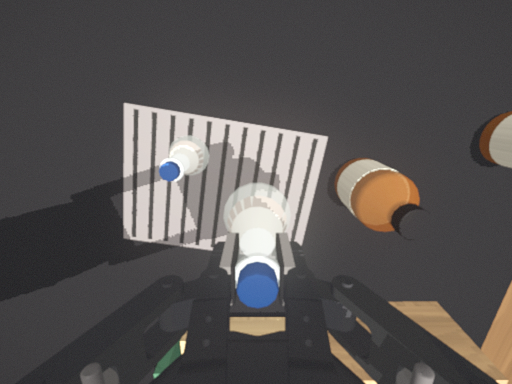

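>>> arm_command:
  motion: "-0.03 0 0 0.01 0 0 0.254; -0.06 0.005 0 0 0 0 0.254; -0.1 0.01 0 0 0 0 0.254; -0.14 0.015 0 0 0 0 0.254; -0.14 0.015 0 0 0 0 0.254; -0.14 0.015 0 0 0 0 0.254; -0.14 0.015 0 0 0 0 0.254; -0.14 0.015 0 0 0 0 0.254; -0.14 0.01 0 0 0 0 0.254; -0.14 0.01 0 0 0 0 0.254"

```text
time_s: 32.25
eef_pos: [0.5896, 0.111, 0.1929]
eef_rot: [-0.009, 0.676, 0.737, -0.008]
wrist_force: [-0.3, -0.1, -1.7]
opening: 0.252
```

>>> arm_command:
  motion: "-0.1 0 0 0 0 0 0.254; -0.07 0 0 0 0 0 0.254; -0.05 0 0 0 0 0 0.254; -0.02 0 0 0 0 0 0.254; 0 0 0 0 0 0 0.254"

```text
time_s: 32.67
eef_pos: [0.5898, 0.0497, 0.1855]
eef_rot: [-0.014, 0.68, 0.733, -0.013]
wrist_force: [0.2, 0.6, -0.6]
opening: 0.257
```

```bash
python3 - <<'E'
from h import *
im,K,P,out=stoppers("wrist",.11,50);cv2.imwrite("pics/w23.png",im[:,:,::-1])
plan([.599,.062,.0695],yaw=np.radians(4.5))
E
```

```text
wrist [257. 285.] 1410 [ 0.5923 -0.0373  0.11  ]
wrist [268.1 326.7] 228 [ 0.6078 -0.0884  0.11  ]
at [0.5897 0.0503 0.1854] yawY 4.33 shift u [0.054 0.073 0.577] turn u [-0.036 -0.002 -0.003] rows>= 2.8
```

View pics/w23.png

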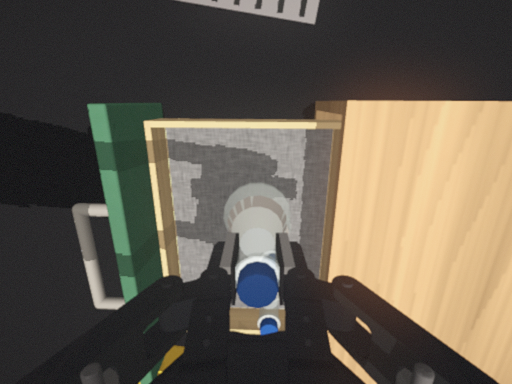

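>>> arm_command:
  motion: "0.03 0.05 0.04 -0.02 0 0 0.254; 0.02 0.02 0.08 -0.016 0 0 0.254; 0 0 0.1 0 0 0 0.254; 0 0 0.1 0 0 0 0.254; 0 0 0.08 0 0 0 0.254; 0 0 0.03 0 0 0 0.254; 0 0 0 0 0 0 0.254"

```text
time_s: 33.3
eef_pos: [0.6028, 0.0695, 0.0966]
eef_rot: [-0.0, 0.677, 0.736, 0.003]
wrist_force: [0.0, 0.4, -0.2]
opening: 0.255
```

```bash
python3 - <<'E'
from h import *
plan([.599,.063,.0695],yaw=np.radians(4.5))
E
```

```text
at [0.6028 0.0695 0.0966] yawY 4.79 shift u [-0.031 -0.022  0.135] turn u [ 0.004 -0.004  0.005] rows>= 0.7
```

>>> arm_command:
  motion: "-0.025 -0.022 0.03 0 0 0.005 0.254; -0.005 0 0.05 0 0 0 0.254; 0 0 0.04 0 0 0 0.254; 0 0 0.02 0 0 0 0.254; 0 0 0 0 0 0 0.254"

```text
time_s: 33.72
eef_pos: [0.6003, 0.0642, 0.069]
eef_rot: [0.001, 0.678, 0.735, 0.004]
wrist_force: [-1.1, 0.2, 0.1]
opening: 0.249
```

>>> arm_command:
  motion: "0 0 0 0 0 0 0.27; 0 0 0 0 0 0 0.3; 0 0 0 0 0 0 0.4; 0 0 0 0 0 0 0.45; 0 0 0 0 0 0 0.45; 0 0 -0.05 0 0 0 0.45; 0 0 -0.08 0 0 0 0.45; 0 0 -0.1 0 0 0 0.45; 0 0 -0.15 0 0 0 0.45; 0 0 -0.15 0 0 0 0.45"

```text
time_s: 34.55
eef_pos: [0.5921, 0.0631, 0.1746]
eef_rot: [-0.007, 0.679, 0.734, -0.003]
wrist_force: [1.6, -0.6, -0.1]
opening: 0.448
```

```bash
python3 - <<'E'
from h import *
im,K,P,out=stoppers("wrist",.107,50);cv2.imwrite("pics/w24.png",im[:,:,::-1])
plan([.466,.34,.22],yaw=np.radians(4.5))
E
```

```text
wrist [268.1 204.9] 347 [0.5993 0.065  0.107 ]
wrist [265.7 283.6] 304 [ 0.6044 -0.0147  0.107 ]
at [0.5961 0.0629 0.1822] yawY 4.54 shift u [ 1.434 -0.54  -0.181] turn u [-0.004 -0.004  0.001] rows>= 7.4
```

View pics/w24.png

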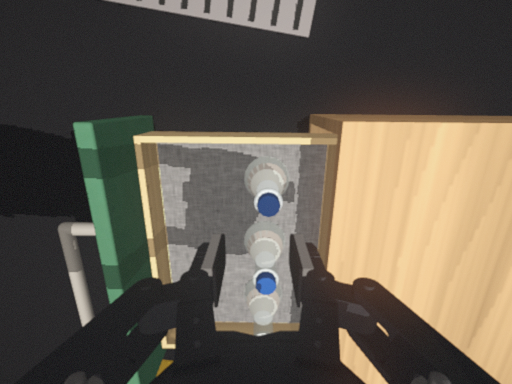

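Three are in a row in the drawer. The last one is D (.467, .367).

>>> arm_command:
  motion: "0.1 -0.04 -0.12 0 0 0 0.5; 0.18 -0.07 -0.06 0 0 0 0.5; 0.18 -0.07 0 0 0 0 0.5; 0.18 -0.07 0 0 0 0 0.5; 0.18 -0.07 0 0 0 0 0.5; 0.18 -0.07 0 0 0 0 0.5; 0.18 -0.07 0 0 0 0 0.5; 0.18 -0.06 0 0 0 0 0.5; 0.12 -0.04 0 0 0 0 0.5; 0.06 0 0 0 0 0 0.5"

```text
time_s: 35.43
eef_pos: [0.4685, 0.3723, 0.2423]
eef_rot: [0.009, 0.682, 0.731, 0.018]
wrist_force: [0.5, 0.8, 0.2]
opening: 0.498
```

```bash
python3 - <<'E'
from h import *
im,K,P,out=stoppers("wrist",.092,50);cv2.imwrite("pics/w25.png",im[:,:,::-1])
stoppers("side",.092)
plan([.467,.367,.12],yaw=np.radians(4.5))
E
```

```text
wrist [249.4 183.7] 77 [0.4648 0.3679 0.092 ]
side [248.8 176.8] 12 [ 0.6164 -0.107   0.092 ]
side [250.2 365.1] 51 [0.4697 0.3672 0.092 ]
at [0.47   0.3713 0.2422] yawY 3.99 shift u [-0.027 -0.041  0.61 ] turn u [ 0.038 -0.009 -0.008] rows>= 2.9
```

View pics/w25.png

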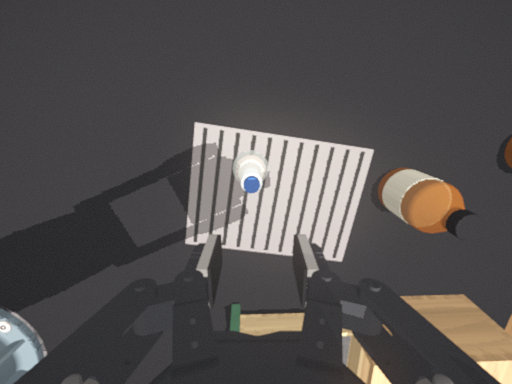

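>>> arm_command:
  motion: "-0.027 -0.03 0.08 0.038 -0.009 -0.008 0.5; 0 0 0.12 0 0 0 0.5; 0 0 0.14 0 0 0 0.5; 0 0 0.12 0 0 0 0.5; 0 0 0.1 0 0 0 0.5; 0 0 0 0 0 0 0.5"

```text
time_s: 36.03
eef_pos: [0.47, 0.3566, 0.1246]
eef_rot: [-0.001, 0.681, 0.733, -0.003]
wrist_force: [-0.6, -0.9, -0.4]
opening: 0.5
```

```bash
python3 - <<'E'
from h import *
im,K,P,out=stoppers("wrist",.092,50)
plan([.466,.367,.053],yaw=np.radians(4.5))
E
```

```text
wrist [254.2 212.9] 353 [0.4661 0.3648 0.092 ]
at [0.4709 0.3569 0.1264] yawY 4.19 shift u [ 0.053 -0.02   0.367] turn u [-0.003  0.002 -0.005] rows>= 1.8
```

>>> arm_command:
  motion: "0.045 -0.018 0.05 0 0 -0.005 0.5; 0.005 -0.005 0.08 0 0 0 0.5; 0 0 0.06 0 0 0 0.5; 0 0 0 0 0 0 0.5"

```text
time_s: 36.42
eef_pos: [0.4695, 0.3657, 0.0899]
eef_rot: [0.0, 0.68, 0.733, -0.0]
wrist_force: [-1.0, -0.6, -0.7]
opening: 0.498
```

```bash
python3 - <<'E'
from h import *
im,K,P,out=stoppers("wrist",.092,50)
plan([.466,.367,.053],yaw=np.radians(4.5))
E
```

```text
wrist [254.2 249.7] 574 [0.4667 0.3649 0.092 ]
at [0.47  0.366 0.091] yawY 4.26 shift u [ 0.006 -0.02   0.19 ] turn u [ 0.002  0.    -0.004] rows>= 0.9
```

>>> arm_command:
  motion: "0 -0.018 0.05 0 0 0 0.5; 0 -0.005 0.07 0 0 0 0.45; 0 0 0.05 0 0 0 0.42; 0 0 0 0 0 0 0.4"

```text
time_s: 36.8
eef_pos: [0.4677, 0.3674, 0.0588]
eef_rot: [0.002, 0.68, 0.733, 0.004]
wrist_force: [-0.1, -0.3, -0.4]
opening: 0.404
```

```bash
python3 - <<'E'
from h import *
im,K,P,out=stoppers("wrist",.092,50)
plan([.466,.366,.053],yaw=np.radians(4.5))
E
```

```text
wrist [258.  285.7] 917 [0.4669 0.365  0.092 ]
at [0.468  0.3676 0.0596] yawY 4.29 shift u [-0.007 -0.011  0.033] turn u [ 0.008 -0.003 -0.003] rows>= 0.2
```

>>> arm_command:
  motion: "-0.007 -0.004 0.02 0 0 0 0.33; 0 0 0.01 0 0 0 0.29; 0 0 0 0 0 0 0.27; 0 0 0 0 0 0 0.262; 0 0 0 0 0 0 0.258; 0 0 0 0 0 0 0.256; 0 0 0 0 0 0 0.254; 0 0 0 0 0 0 0.254"

```text
time_s: 37.52
eef_pos: [0.4691, 0.367, 0.056]
eef_rot: [0.003, 0.68, 0.733, 0.006]
wrist_force: [-0.0, 0.1, -0.1]
opening: 0.254
```

>>> arm_command:
  motion: "0 0 -0.03 0 0 0 0.254; 0 0 -0.06 0 0 0 0.254; 0 0 -0.1 0 0 0 0.254; 0 0 -0.1 0 0 0 0.254; 0 0 -0.1 0 0 0 0.254; 0 0 -0.1 0 0 0 0.254; 0 0 -0.1 0 0 0 0.254; 0 0 -0.08 0 0 0 0.254; 0 0 -0.03 0 0 0 0.254; 0 0 0 0 0 0 0.254"

```text
time_s: 38.35
eef_pos: [0.467, 0.3662, 0.2107]
eef_rot: [0.003, 0.68, 0.733, 0.008]
wrist_force: [0.2, 0.9, -0.7]
opening: 0.25
```

```bash
python3 - <<'E'
from h import *
im,K,P,out=stoppers("wrist",.092,50);cv2.imwrite("pics/w26.png",im[:,:,::-1])
plan([.525,-.02,.2],yaw=np.radians(4.5))
E
```

```text
wrist [256.6 288.7] 1108 [0.4768 0.2413 0.092 ]
at [0.467  0.3662 0.2102] yawY 4.32 shift u [-1.948  0.143  0.042] turn u [ 0.015 -0.006 -0.003] rows>= 9.4
```

View pics/w26.png

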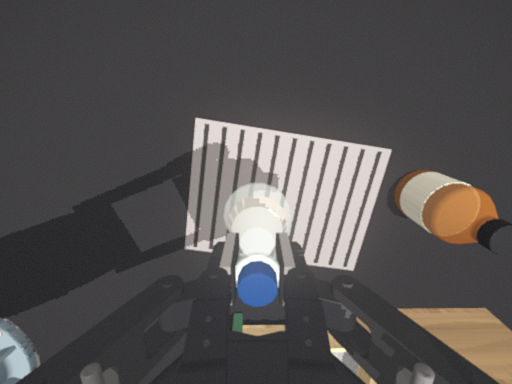

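>>> arm_command:
  motion: "-0.03 0 -0.02 0.015 -0.006 0 0.254; -0.06 0.005 -0.02 0 0 0 0.254; -0.1 0.008 0 0 0 0 0.254; -0.14 0.011 0 0 0 0 0.254; -0.14 0.011 0 0 0 0 0.254; -0.14 0.011 0 0 0 0 0.254; -0.14 0.011 0 0 0 0 0.254; -0.14 0.011 0 0 0 0 0.254; -0.14 0.011 0 0 0 0 0.254; -0.14 0.011 0 0 0 0 0.254"

```text
time_s: 39.23
eef_pos: [0.4965, 0.124, 0.208]
eef_rot: [-0.004, 0.677, 0.736, -0.006]
wrist_force: [1.3, -1.0, -0.2]
opening: 0.254
```

>>> arm_command:
  motion: "-0.14 0.011 0 0 0 0 0.254; -0.14 0.011 0 0 0 0 0.254; -0.14 0.011 0 0 0 0 0.254; -0.11 0.01 0 0 0 0 0.254; -0.1 0 0 0 0 0 0.254; -0.08 0 0 0 0 0 0.254; -0.05 0 0 0 0 0 0.254; -0.02 0 0 0 0 0 0.254; 0 0 0 0 0 0 0.254"

```text
time_s: 39.98
eef_pos: [0.5105, -0.0482, 0.1986]
eef_rot: [-0.009, 0.68, 0.733, -0.011]
wrist_force: [-0.0, 0.8, -0.0]
opening: 0.254
```

```bash
python3 - <<'E'
from h import *
im,K,P,out=stoppers("wrist",.11,50);cv2.imwrite("pics/w27.png",im[:,:,::-1])
plan([.525,-.02,.071],yaw=np.radians(4.5))
E
```

```text
wrist [383.9  71.9] 510 [0.5988 0.0647 0.11  ]
wrist [368.6 170.1] 361 [ 0.6034 -0.0147  0.11  ]
wrist [356.  247.7] 278 [ 0.6075 -0.0928  0.11  ]
wrist [257.  284.7] 1415 [ 0.5141 -0.1455  0.11  ]
at [ 0.5105 -0.0476  0.1986] yawY 4.26 shift u [0.133 0.101 0.635] turn u [-0.027  0.001 -0.004] rows>= 3.2
```

View pics/w27.png

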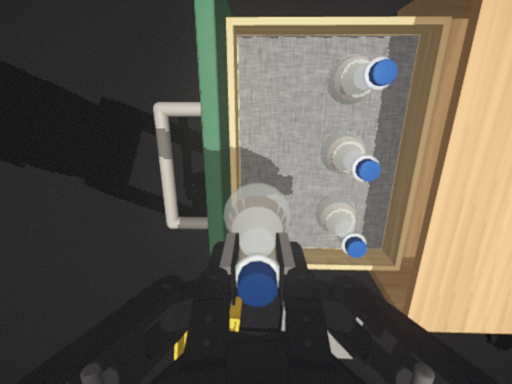

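>>> arm_command:
  motion: "0.06 0.05 0.02 -0.015 0 0 0.254; 0.07 0.04 0.04 -0.012 0 0 0.254; 0 0 0.1 0 0 0 0.254; 0 0 0.12 0 0 0 0.254; 0 0 0.12 0 0 0 0.254; 0 0 0.08 0 0 0 0.254; 0 0 0.03 0 0 0 0.254; 0 0 0 0 0 0 0.254"

```text
time_s: 40.7
eef_pos: [0.5298, -0.0061, 0.0924]
eef_rot: [0.002, 0.677, 0.736, 0.004]
wrist_force: [0.1, -0.3, -0.6]
opening: 0.255
```

```bash
python3 - <<'E'
from h import *
im,K,P,out=stoppers("wrist",.11,50);cv2.imwrite("pics/w28.png",im[:,:,::-1])
plan([.525,-.02,.071],yaw=np.radians(4.5))
E
```

```text
wrist [416.7 143.5] 1367 [0.5983 0.0654 0.11  ]
wrist [256.9 284. ] 1371 [ 0.5296 -0.0195  0.11  ]
wrist [384.8 281.1] 1008 [ 0.6016 -0.0121  0.11  ]
wrist [361.8 374.1] 250 [ 0.6038 -0.0846  0.11  ]
at [ 0.53   -0.0061  0.093 ] yawY 4.8 shift u [-0.067 -0.032  0.11 ] turn u [ 0.01  -0.002  0.005] rows>= 0.6
```

View pics/w28.png

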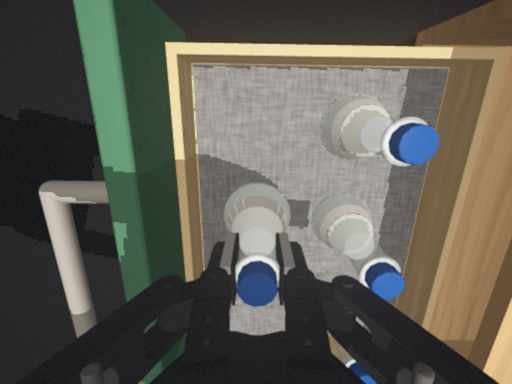

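>>> arm_command:
  motion: "-0.04 -0.035 0.02 0.01 0 0.005 0.254; -0.01 -0.005 0.03 0 0 0 0.254; 0 0 0.03 0 0 0 0.254; 0 0 0.02 0 0 0 0.254; 0 0 0 0 0 0 0.254"

```text
time_s: 41.17
eef_pos: [0.5254, -0.0175, 0.0753]
eef_rot: [0.002, 0.679, 0.735, 0.002]
wrist_force: [0.9, -0.7, 0.3]
opening: 0.257
```

>>> arm_command:
  motion: "0 0 0.012 0 0 0 0.254; 0 0 0.01 0 0 0 0.254; 0 0 0 0 0 0 0.254"

```text
time_s: 41.42
eef_pos: [0.5261, -0.018, 0.071]
eef_rot: [0.003, 0.679, 0.734, 0.003]
wrist_force: [-0.4, 0.1, 0.3]
opening: 0.256
```

>>> arm_command:
  motion: "0 0 0 0 0 0 0.27; 0 0 0 0 0 0 0.3; 0 0 0 0 0 0 0.37; 0 0 0 0 0 0 0.42; 0 0 0 0 0 0 0.42; 0 0 -0.05 0 0 0 0.42; 0 0 -0.08 0 0 0 0.42; 0 0 -0.1 0 0 0 0.42; 0 0 -0.15 0 0 0 0.42; 0 0 -0.15 0 0 0 0.42"

```text
time_s: 42.25
eef_pos: [0.5207, -0.0168, 0.1765]
eef_rot: [-0.003, 0.679, 0.734, -0.0]
wrist_force: [1.8, -0.3, 0.2]
opening: 0.421
```

>>> arm_command:
  motion: "0 -0.05 -0.15 0 0 0 0.35; 0 -0.15 -0.15 0 0 0 0.35; 0 -0.15 -0.1 0 0 0 0.35; 0 -0.15 0 0 0 0 0.35; 0 -0.1 0 0 0 0 0.35; 0 0 0 0 0 0 0.35"

```text
time_s: 42.75
eef_pos: [0.4025, -0.0274, 0.2724]
eef_rot: [0.006, 0.678, 0.735, 0.004]
wrist_force: [0.0, 0.2, -0.7]
opening: 0.35
```

```bash
python3 - <<'E'
from h import *
im,K,P,out=stoppers("wrist",.107,50);cv2.imwrite("pics/w29.png",im[:,:,::-1])
plan([.4137-.05,-.031,.12],yaw=np.radians(4.5))
im,K,P=snap("scene"); cv2.imwrite("pics/s29.png",im[:,:,::-1])
E
```

```text
wrist [438.6 107.9] 269 [0.5995 0.065  0.107 ]
wrist [358.  174.7] 180 [ 0.5252 -0.0181  0.107 ]
wrist [422.4 177.3] 214 [ 0.6043 -0.0153  0.107 ]
wrist [408.4 235.3] 179 [ 0.6082 -0.0943  0.107 ]
at [ 0.4039 -0.0276  0.2726] yawY 4.58 shift u [ 0.002 -0.213  0.76 ] turn u [0.014 0.004 0.001] rows>= 3.8
```

View pics/w29.png

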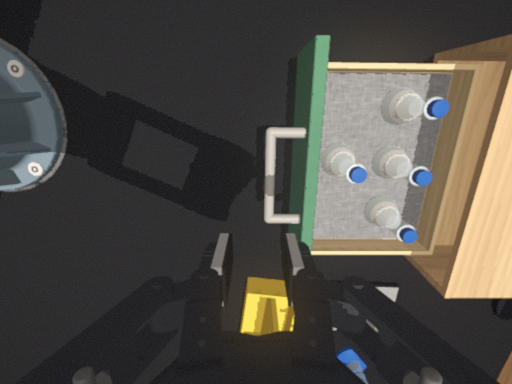

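View pics/s29.png

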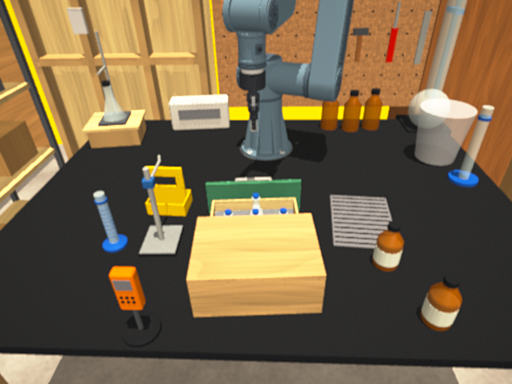

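>>> arm_command:
  motion: "0 -0.1 0.05 0.014 0 0 0; 0 -0.12 0.1 0 0 0 0; 0 -0.05 0.15 0 0 0 0; 0 0 0.15 0 0 0 0; 0 0 0.15 0 0 0 0; 0 0 0.15 0 0 0 0; 0 0 0.1 0 0 0 0; 0 0 0.06 0 0 0 0; 0 0 0 0 0 0 0"

```text
time_s: 43.6
eef_pos: [0.3574, -0.0341, 0.086]
eef_rot: [0.005, 0.678, 0.735, 0.0]
wrist_force: [-0.5, 0.1, 0.9]
opening: -0.002
```

```bash
python3 - <<'E'
from h import *
im,K,P=snap("wrist");cv2.imwrite("pics/w30.png",im[:,:,::-1])
plan([.375,-.032,.08],yaw=np.radians(4.5)); print(get_obs()["wrist_force"])
E
```

```text
at [ 0.3579 -0.0343  0.087 ] yawY 4.64 shift u [0.005 0.086 0.036] turn u [0.008 0.007 0.002] rows>= 0.4
[-0.39148224 -0.53579221  0.58525104]
```

View pics/w30.png

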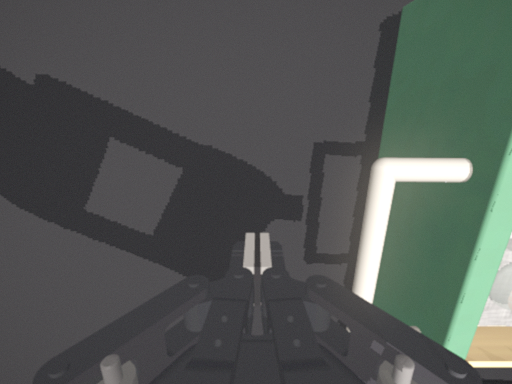

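>>> arm_command:
  motion: "0 0.06 0.03 0.008 0 0 0; 0 0.06 0.01 0 0 0 0; 0 0.04 0 0 0 0 0; 0 0.03 0 0 0 0 0; 0 0.04 0 0 0 0 0; 0 0.05 0 0 0 0 0; 0 0.06 0 0 0 0 0; 0 0.06 0 0 0 0 0; 0 0.06 0 0 0 0 0; 0 0.06 0 0 0 0 0"

```text
time_s: 44.48
eef_pos: [0.4674, -0.026, 0.083]
eef_rot: [0.002, 0.677, 0.736, -0.005]
wrist_force: [-3.2, -2.0, -2.2]
opening: -0.002
```

```bash
python3 - <<'E'
from h import *
im,K,P=snap("wrist");cv2.imwrite("pics/w31.png",im[:,:,::-1])
plan([.57,-.0165,.08],yaw=np.radians(4.5)); print(get_obs()["wrist_force"])
E
```

```text
at [ 0.4701 -0.0263  0.0838] yawY 4.71 shift u [0.008 0.502 0.018] turn u [-0.001  0.009  0.004] rows>= 2.4
[ 0.13263588 -0.78194816  1.59513781]
```

View pics/w31.png

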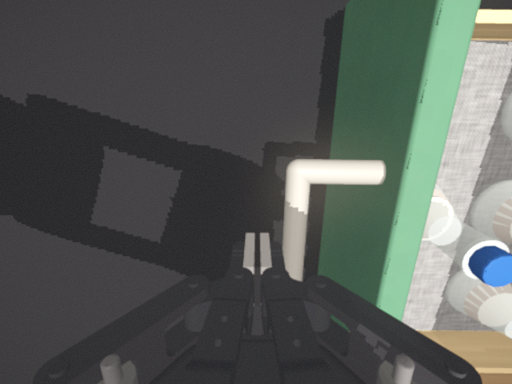

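Pushing works and the flasks stay upright.

>>> arm_command:
  motion: "0 0.03 0.01 0 0.009 0.004 0; 0 0.05 0 0 0 0 0; 0 0.06 0 0 0 0 0; 0 0.06 0 0 0 0 0; 0 0.06 0 0 0 0 0; 0 0.06 0 0 0 0 0; 0 0.05 0 0 0 0 0; 0 0.03 0 0 0 0 0; 0 0 0 0 0 0 0"

```text
time_s: 45.28
eef_pos: [0.5521, -0.0201, 0.0825]
eef_rot: [-0.003, 0.679, 0.734, -0.001]
wrist_force: [-0.6, -0.5, 0.2]
opening: -0.002
```

```bash
python3 - <<'E'
from h import *
im,K,P=snap("wrist");cv2.imwrite("pics/w32.png",im[:,:,::-1])
plan([.57,-.0165,.08],yaw=np.radians(4.5)); print(get_obs()["wrist_force"])
E
```

```text
at [ 0.5516 -0.0201  0.0824] yawY 4.42 shift u [0.011 0.093 0.012] turn u [-0.006 -0.003 -0.001] rows>= 0.5
[-0.15720825  0.37718276 -0.0606611 ]
```

View pics/w32.png

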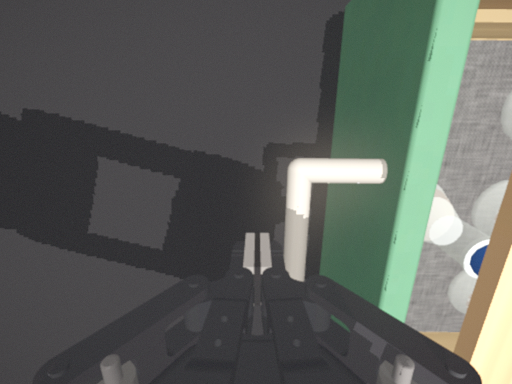

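>>> arm_command:
  motion: "0 0.03 0 0 0 0 0; 0 0.04 0 0 0 0 0; 0 0.04 0 0 0 0 0; 0 0.04 0 0 0 0 0; 0 0.03 0 0 0 0 0; 0 0 0 0 0 0 0"

```text
time_s: 45.83
eef_pos: [0.5793, -0.0177, 0.0815]
eef_rot: [-0.013, 0.679, 0.734, -0.01]
wrist_force: [-0.1, -0.1, -1.0]
opening: -0.001
```

```bash
python3 - <<'E'
from h import *
im,K,P=snap("wrist");cv2.imwrite("pics/w33.png",im[:,:,::-1])
plan([.59,-.0165,.08],yaw=np.radians(4.5)); print(get_obs()["wrist_force"])
E
```

```text
at [ 0.5799 -0.0176  0.0814] yawY 4.49 shift u [0.002 0.051 0.005] turn u [-0.029 -0.005 -0.   ] rows>= 0.2
[-9.1005271  -1.88277706  2.6660541 ]
```

View pics/w33.png

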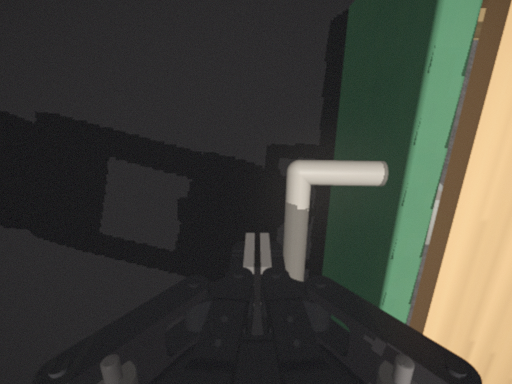

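>>> arm_command:
  motion: "0 0.03 0 -0.015 0 0 0; 0 0.03 0 -0.014 0 0 0; 0 0.03 0 0 0 0 0; 0 0.03 0 0 0 0 0"

```text
time_s: 46.22
eef_pos: [0.5798, -0.0173, 0.0804]
eef_rot: [-0.024, 0.677, 0.735, -0.02]
wrist_force: [-33.6, -4.0, 28.6]
opening: 0.002
```

>>> arm_command:
  motion: "0 -0.03 0 0.02 0 0 0; 0 -0.05 0 0.02 0 0 0; 0 -0.05 -0.05 0 0 0 0; 0 -0.05 -0.1 0 0 0 0; 0 -0.05 -0.15 0 0 0 0; 0 -0.05 -0.2 0 0 0 0; 0 0 -0.2 0 0 0 0.3; 0 0 -0.2 0 0 0 0.3; 0 0 -0.1 0 0 0 0.3; 0 0 0 0 0 0 0.3"

```text
time_s: 47.05
eef_pos: [0.5466, -0.0207, 0.2923]
eef_rot: [-0.039, 0.676, 0.735, -0.035]
wrist_force: [-0.5, -0.3, -0.4]
opening: 0.297
```

```bash
python3 - <<'E'
from h import *
im,K,P=snap("wrist");cv2.imwrite("pics/w34.png",im[:,:,::-1]); crop(im,240,0,440,280,2.5,"pics/w34c.png")
plan([.45,-.2,.33],yaw=np.radians(0)); print(get_obs()["wrist_force"])
im,K,P=snap("side");cv2.imwrite("pics/d34.png",im[:,:,::-1]);crop(im,100,70,360,270,3,"pics/d34.png")
E
```

```text
at [ 0.5462 -0.0207  0.2908] yawY 4.8 shift u [-0.852 -0.572 -0.146] turn u [-0.101 -0.006  0.079] rows>= 5.0
[ 0.71058574 -0.63399802  0.411996  ]
```

View pics/w34c.png

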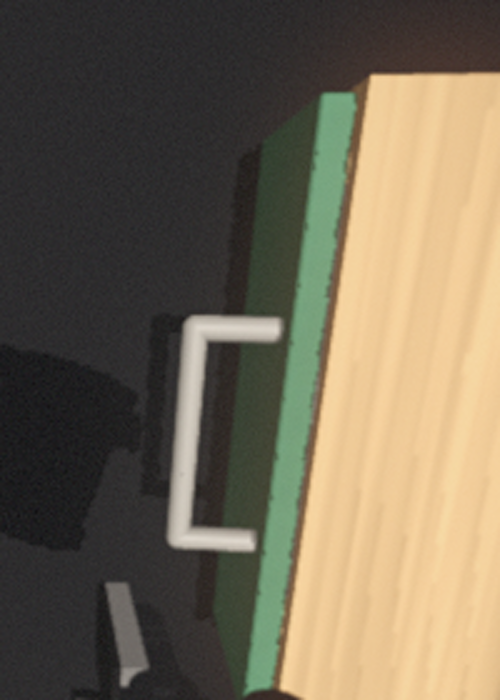

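View pics/d34.png

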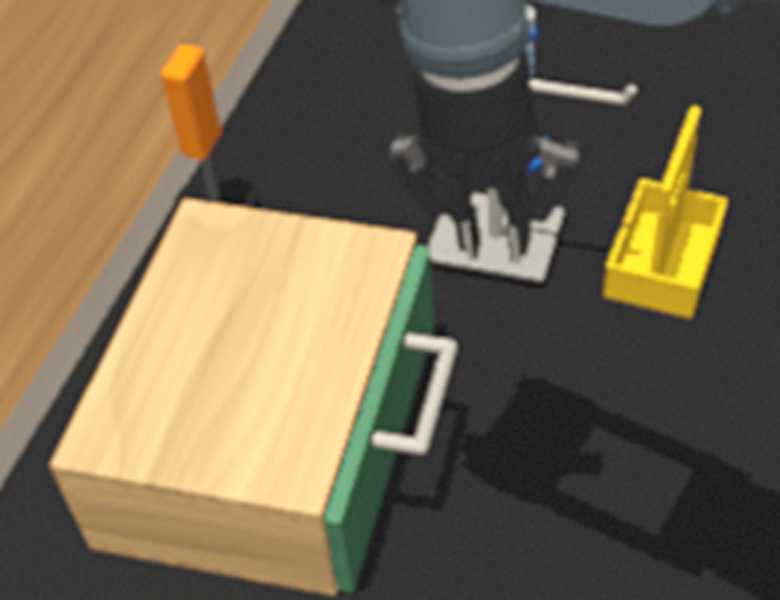

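```bash
python3 - <<'E'
from h import *
im,K,P=snap("wrist"); a=np.radians(4.5); ex=np.array([np.cos(a),np.sin(a)])
c=lambda x,y:((x+.5)/2.5+240-.5,(y+.5)/2.5-.5)
for nm,p,z in [("pan",(355,95),.119),("pan",(272,690),.119),("pan",(316,400),.119),("cab",(372,75),.13),("cab",(282,685),.13),("cab",(326,400),.13),("h",(190,322),.104),("h",(180,540),.104),("h",(186,430),.104)]:
    X=atz(K,P,*c(*p),z); print(nm,X.round(4),(X[:2]@ex).round(4))
E
```

```text
pan [0.6378 0.1341 0.119 ] 0.6463
pan [ 0.658  -0.1445  0.119 ] 0.6446
pan [0.6482 0.0111 0.119 ] 0.6471
cab [0.6395 0.1386 0.13  ] 0.6484
cab [ 0.6585 -0.1335  0.13  ] 0.646
cab [0.6491 0.0134 0.13  ] 0.6481
h [0.5883 0.0393 0.104 ] 0.5895
h [ 0.5999 -0.0716  0.104 ] 0.5925
h [ 0.5942 -0.0127  0.104 ] 0.5914
```

>>> arm_command:
  motion: "0 -0.05 -0.1 -0.06 0 0.06 0.4; 0 -0.1 -0.05 -0.04 0 0.06 0.4; -0.15 -0.1 0 0 0 0 0.4; -0.18 -0.1 0 0 0 0 0.4; -0.18 -0.1 0 0 0 0 0.4; -0.18 -0.05 0 0 0 0 0.4; -0.18 0 0 0 0 0 0.4; -0.18 0 0 0 0 0 0.4; -0.15 0 0 0 0 0 0.4; 0 0 0 0 0 0 0.4"

```text
time_s: 48.03
eef_pos: [0.4218, -0.2591, 0.2866]
eef_rot: [-0.026, 0.722, 0.692, -0.006]
wrist_force: [-0.8, -0.6, 0.1]
opening: 0.397
```

```bash
python3 - <<'E'
from h import *
plan([.44,-.32,.3],yaw=np.radians(-2)); print(get_obs()["opening"])
im,K,P=snap("wrist");cv2.imwrite("pics/w35.png",im[:,:,::-1])
E
```

```text
at [ 0.4218 -0.2591  0.2866] yawY -2.38 shift u [-0.299  0.1   -0.08 ] turn u [-0.043 -0.026 -0.007] rows>= 1.6
0.3973325780663611
```

View pics/w35.png

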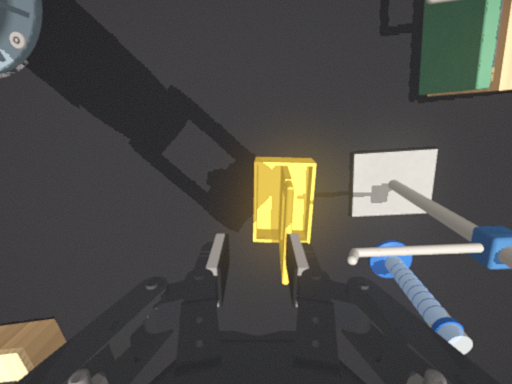

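```bash
python3 - <<'E'
from h import *
im,K,P=snap("wrist"); crop(im,240,140,500,300,3,"pics/w35c.png"); np.savez("w35.npz",K=K,P=P)
E
```

```text
(no output)
```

View pics/w35c.png

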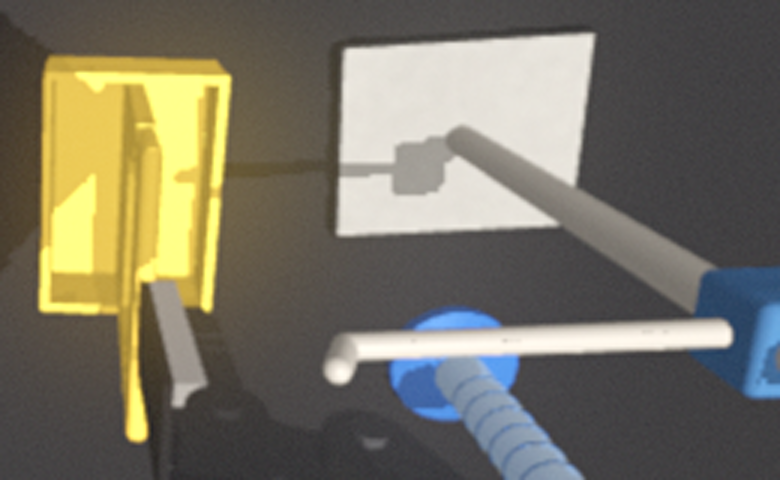

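```bash
python3 - <<'E'
from h import *
d=np.load("w35.npz");K,P=d["K"],d["P"]
c=lambda x,y:((x+.5)/3+240-.5,(y+.5)/3+140-.5)
for nm,p,z in [("boardnear",(137,437),.16),("boardfar",(147,133),.16),("tray",(43,72),.045),("tray",(230,75),.045),("tray",(207,308),.045),("tray",(40,308),.045),("tip",(338,372),.231),("tip",(338,372),.227),("bar",(350,350),.219),("bar",(728,334),.219),("base",(342,45),.012),("base",(594,34),.012),("base",(338,234),.012)]:
    print(nm,atz(K,P,*c(*p),z).round(4))
# projected expectations
for X in [(.447,-.255,.16),(.445,-.376,.16)]: 
    u=proj(K,P,X)[0]; print(X,(u-[240,140])*3)
E
```

```text
boardnear [ 0.4435 -0.3777  0.16  ]
boardfar [ 0.4482 -0.2526  0.16  ]
tray [ 0.4051 -0.2521  0.045 ]
tray [ 0.4961 -0.2565  0.045 ]
tray [ 0.487  -0.3824  0.045 ]
tray [ 0.3977 -0.3808  0.045 ]
tip [ 0.4966 -0.3041  0.231 ]
tip [ 0.498  -0.3067  0.227 ]
bar [ 0.5036 -0.3044  0.219 ]
bar [ 0.6098 -0.3007  0.219 ]
base [ 0.5589 -0.2493  0.012 ]
base [ 0.6849 -0.248   0.012 ]
base [ 0.5635 -0.3553  0.012 ]
(0.447, -0.255, 0.16) [142.55012095 138.7927657 ]
(0.445, -0.376, 0.16) [139.86654365 432.24716201]
```

```bash
python3 - <<'E'
from h import *
plan([.4445,-.358,.21],yaw=np.radians(-2.8))
E
```

```text
at [ 0.4222 -0.2552  0.2866] yawY -2.27 shift u [-0.52   0.149  0.361] turn u [-0.044 -0.028  0.008] rows>= 3.1
```

>>> arm_command:
  motion: "-0.08 0.02 0 -0.044 -0.028 0.008 0.4; -0.12 0.04 0.02 0 0 0 0.4; -0.12 0.04 0.05 0 0 0 0.4; -0.12 0.03 0.1 0 0 0 0.4; -0.06 0 0.1 0 0 0 0.4; 0 0 0.05 0 0 0 0.4; 0 0 0 0 0 0 0.4"

```text
time_s: 48.72
eef_pos: [0.4459, -0.3465, 0.2116]
eef_rot: [-0.005, 0.721, 0.693, 0.003]
wrist_force: [-0.6, 0.8, -0.9]
opening: 0.399
```

```bash
python3 - <<'E'
from h import *
plan([.4445,-.358,.132],yaw=np.radians(-2.8)); 
im,K,P=snap("wrist");cv2.imwrite("pics/w36.png",im[:,:,::-1]); np.savez("w36.npz",K=K,P=P)
E
```

```text
at [ 0.4459 -0.3465  0.2116] yawY -2.22 shift u [-0.062 -0.003  0.397] turn u [-0.003 -0.011  0.01 ] rows>= 1.9
```

View pics/w36.png

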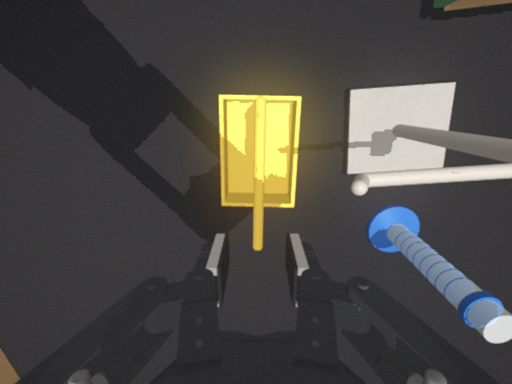

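```bash
python3 - <<'E'
from h import *
d=np.load("w36.npz");K,P=d["K"],d["P"]
for nm,p,z in [("near",(258,249),.16),("far",(261.5,99),.16),("tip",(360,184),.227),("tray",(220,96),.045),("tray",(301,97),.045),("tray",(295,206),.045),("tray",(222,205),.045)]:
    print(nm,atz(K,P,*p,z).round(4))
E
```

```text
near [ 0.444  -0.3782  0.16  ]
far [ 0.4509 -0.2604  0.16  ]
tip [ 0.4982 -0.3039  0.227 ]
tray [ 0.407  -0.2535  0.045 ]
tray [ 0.496 -0.258  0.045]
tray [ 0.4901 -0.3863  0.045 ]
tray [ 0.3989 -0.3815  0.045 ]
```

>>> arm_command:
  motion: "-0.05 0 0.08 0 -0.011 0.01 0.4; -0.012 0 0.1 0 0 0 0.4; 0 0 0.1 0 0 0 0.4; 0 0 0.07 0 0 0 0.4; 0 0 0 0 0 0 0.4"

```text
time_s: 49.18
eef_pos: [0.4494, -0.3531, 0.1463]
eef_rot: [0.003, 0.722, 0.692, -0.001]
wrist_force: [-0.6, 1.0, -0.3]
opening: 0.399
```

```bash
python3 - <<'E'
from h import *
plan([.4445,-.358,.133],yaw=np.radians(-2.8)); 
im,K,P=snap("wrist");cv2.imwrite("pics/w37.png",im[:,:,::-1]); np.savez("w37.npz",K=K,P=P)
E
```

```text
at [ 0.4494 -0.3531  0.1463] yawY -2.4 shift u [-0.025 -0.024  0.066] turn u [0.002 0.005 0.007] rows>= 0.4
```

View pics/w37.png

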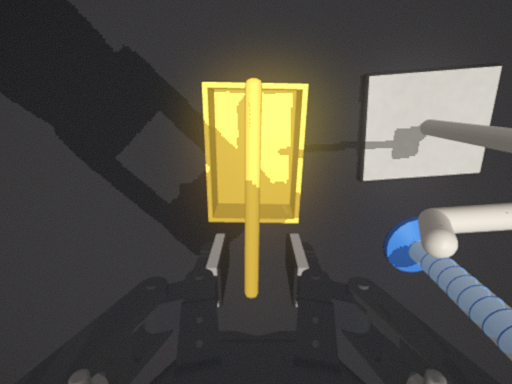

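>>> arm_command:
  motion: "-0.02 -0.022 0.03 0 0.005 0.015 0.35; 0 0 0.025 0 0 0 0.3; 0 0 0.01 0 0 0 0.3"

```text
time_s: 49.48
eef_pos: [0.4474, -0.3576, 0.1389]
eef_rot: [0.005, 0.727, 0.687, 0.001]
wrist_force: [-0.4, 0.6, -0.1]
opening: 0.3
```

```bash
python3 - <<'E'
from h import *
plan([.4452,-.357,.133],yaw=np.radians(-3.3)); 
E
```

```text
at [ 0.4474 -0.3576  0.1389] yawY -3.23 shift u [ 0.003 -0.012  0.029] turn u [0.008 0.005 0.001] rows>= 0.2
```

>>> arm_command:
  motion: "0 -0.01 0.028 0.008 0 0 0.25; 0 0 0 0 0 0 0.18; 0 0 0 0 0 0 0.12; 0 0 0 0 0 0 0.08; 0 0 0 0 0 0 0.05; 0 0 0 0 0 0 0.05; 0 0 0 0 0 0 0.05"

```text
time_s: 50.07
eef_pos: [0.4458, -0.3584, 0.1344]
eef_rot: [0.003, 0.727, 0.687, -0.002]
wrist_force: [0.9, 0.4, 0.1]
opening: 0.08
```

```bash
python3 - <<'E'
from h import *
plan([.4452,-.357,.246],yaw=np.radians(-3.3)); o=get_obs(); print(o["wrist_force"],o["opening"])
E
```

```text
at [ 0.4458 -0.3584  0.1344] yawY -3.27 shift u [ 0.003 -0.003 -0.558] turn u [0.001 0.006 0.001] rows>= 2.7
[0.85247093 0.35836932 0.06162133] 0.08030841139544571
```

>>> arm_command:
  motion: "0 0 -0.03 0 0 0 0.05; 0 0 -0.06 0 0 0 0.05; 0 0 -0.08 0 0 0 0.05; 0 0 -0.1 0 0 0 0.05; 0 0 -0.1 0 0 0 0.05; 0 0 -0.08 0 0 0 0.05; 0 0 -0.06 0 0 0 0.05; 0 0 -0.03 0 0 0 0.05; 0 0 0 0 0 0 0.05"

```text
time_s: 50.82
eef_pos: [0.4452, -0.3569, 0.2531]
eef_rot: [0.003, 0.727, 0.687, -0.002]
wrist_force: [1.1, 0.6, -2.4]
opening: 0.084
```

```bash
python3 - <<'E'
from h import *
plan([.4452,-.345,.247],yaw=np.radians(1.2)); o=get_obs(); print(o["wrist_force"],o["opening"])
im,K,P=snap("wrist");cv2.imwrite("pics/w38.png",im[:,:,::-1])
im,K,P=snap("side");crop(im,220,60,380,200,4,"pics/d38.png")
E
```

```text
at [ 0.4452 -0.3569  0.2531] yawY -3.25 shift u [ 0.06  -0.003  0.03 ] turn u [ 0.     0.007 -0.074] rows>= 0.6
[ 1.05757056  0.60355584 -2.3867046 ] 0.08426921459639533
```

View pics/w38.png

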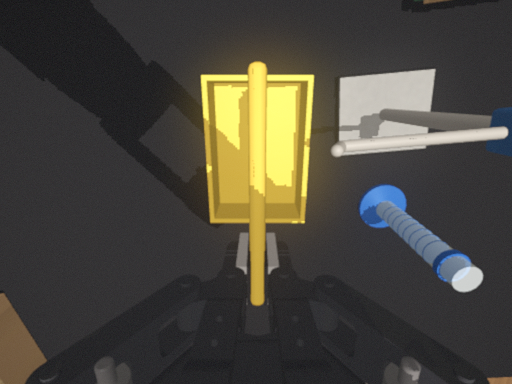

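View pics/d38.png

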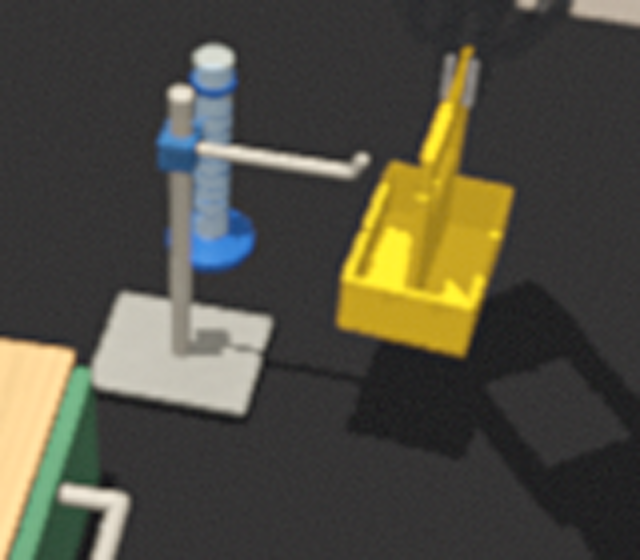

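>>> arm_command:
  motion: "0.02 0 0.01 0 0.007 -0.037 0.05; 0.03 0 0.01 0 0 -0.037 0.05; 0.02 0 0.005 0 0 0 0.05; 0 0 0 0 0 0 0.05"

```text
time_s: 51.25
eef_pos: [0.4433, -0.3404, 0.2418]
eef_rot: [-0.005, 0.699, 0.715, 0.001]
wrist_force: [-0.6, -0.1, -1.9]
opening: 0.075
```

```bash
python3 - <<'E'
from h import *
plan([.5615,-.3415,.2475],yaw=np.radians(1.2)); o=get_obs(); print(o["wrist_force"],o["opening"])
im,K,P=snap("wrist");cv2.imwrite("pics/w39.png",im[:,:,::-1])
for nm,p,z in [("near",(257,303),.273),("far",(257,66),.273),("tip",(338,151),.227),("barend",(500,132),.219)]: pass
E
```

```text
at [ 0.4433 -0.3404  0.2418] yawY 1.26 shift u [-0.018  0.591 -0.032] turn u [-0.005 -0.008  0.001] rows>= 2.8
[-0.63152174 -0.07141036 -1.89125691] 0.07509648190658341
```

View pics/w39.png

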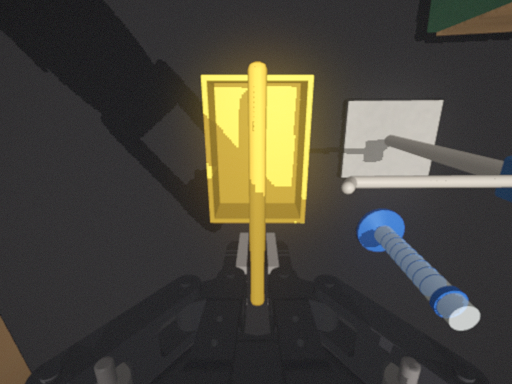

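```bash
python3 - <<'E'
from h import *
im,K,P=snap("wrist"); zt=toolT()[2,3]+.0256; print(zt)
for nm,p,z in [("near",(257,305),zt),("far",(257.5,64),zt),("tip",(348,186),.227),("bar1",(360,183),.219),("barend",(505,181),.219)]: print(nm,atz(K,P,*p,z).round(4))
E
```

```text
0.26780992941650006
near [ 0.4426 -0.3613  0.2678]
far [ 0.4402 -0.2423  0.2678]
tip [ 0.4978 -0.3049  0.227 ]
bar1 [ 0.5082 -0.3051  0.219 ]
barend [ 0.6016 -0.3016  0.219 ]
```

>>> arm_command:
  motion: "-0.005 0 -0.02 -0.005 -0.008 0 0.05; 0 0.02 -0.01 0 0 0 0.05; 0 0.03 -0.003 0 0 0 0.05; 0 0 0 0 0 0 0.05"

```text
time_s: 51.68
eef_pos: [0.4542, -0.3427, 0.2493]
eef_rot: [0.001, 0.7, 0.714, -0.001]
wrist_force: [-0.0, -0.6, -2.0]
opening: 0.082
```

```bash
python3 - <<'E'
from h import *
plan([.5615,-.342,.2475],yaw=np.radians(1.2)); o=get_obs(); print(o["wrist_force"],o["opening"])
E
```

```text
at [ 0.4542 -0.3427  0.2493] yawY 1.1 shift u [-0.007  0.537  0.009] turn u [ 0.001  0.002 -0.002] rows>= 2.6
[-0.04715906 -0.56847382 -1.99384205] 0.08192523443391515
```

>>> arm_command:
  motion: "0 0.03 0.004 0 0 0 0.05; 0 0.05 0 0 0 0 0.05; 0 0.05 0 0 0 0 0.05; 0 0.05 0 0 0 0 0.05; 0 0.03 0 0 0 0 0.05; 0 0 0 0 0 0 0.05"

```text
time_s: 52.18
eef_pos: [0.502, -0.3421, 0.2486]
eef_rot: [0.002, 0.7, 0.714, -0.0]
wrist_force: [-0.5, 0.5, -1.3]
opening: 0.078
```

```bash
python3 - <<'E'
from h import *
plan([.5615,-.342,.248],yaw=np.radians(1.2)); o=get_obs(); print(o["wrist_force"],o["opening"])
im,K,P=snap("side");crop(im,220,60,380,200,4,"pics/d40.png")
im,K,P=snap("scene");crop(im,90,120,250,260,4,"pics/s40.png")
E
```

```text
at [ 0.502  -0.3421  0.2486] yawY 1.1 shift u [-0.005  0.298  0.004] turn u [ 0.002  0.003 -0.002] rows>= 1.4
[-0.46737654  0.4894768  -1.34326874] 0.07846978937543343
```

View pics/d40.png

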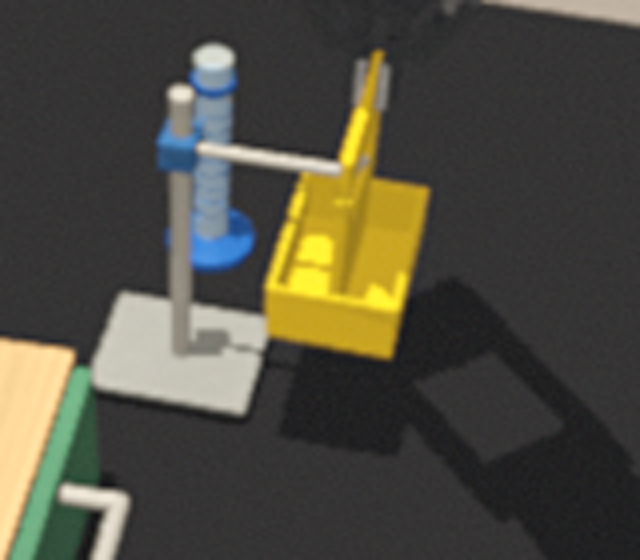

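View pics/s40.png

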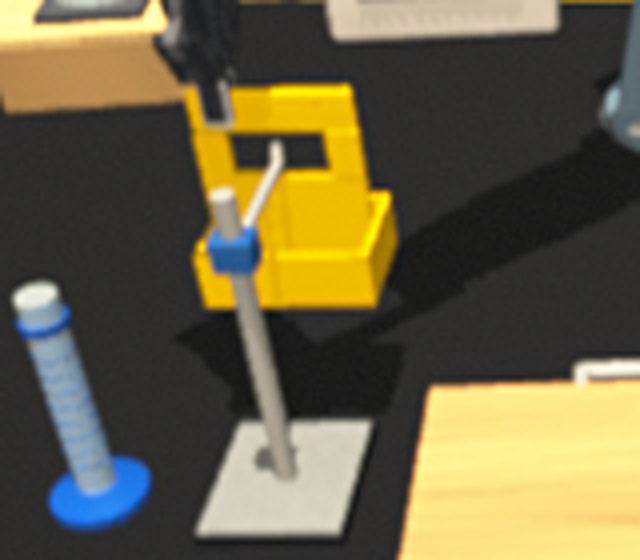

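>>> arm_command:
  motion: "0 0.03 0 0 0 0 0.05; 0 0.05 0 0 0 0 0.05; 0 0.06 0 0 0 0 0.05; 0 0.06 0 0 0 0 0.05; 0 0.04 0 0 0 0 0.05; 0 0.02 0 0 0 0 0.05; 0 0 0 0 0 0 0.05"

```text
time_s: 52.87
eef_pos: [0.5564, -0.3412, 0.2484]
eef_rot: [0.001, 0.701, 0.713, -0.001]
wrist_force: [-0.2, 0.9, -1.1]
opening: 0.082
```

```bash
python3 - <<'E'
from h import *
plan([.56,-.342,.2285],yaw=np.radians(1.2)); o=get_obs(); print(o["wrist_force"],o["opening"])
im,K,P=snap("scene");crop(im,90,120,250,260,4,"pics/s41.png")
im,K,P=snap("side");crop(im,220,60,380,200,4,"pics/d41.png")
E
```

```text
at [ 0.5564 -0.3412  0.2484] yawY 0.97 shift u [-0.004  0.018  0.099] turn u [ 0.001  0.002 -0.004] rows>= 0.5
[-0.15940999  0.86694989 -1.13392169] 0.0821902194039298
```

View pics/s41.png

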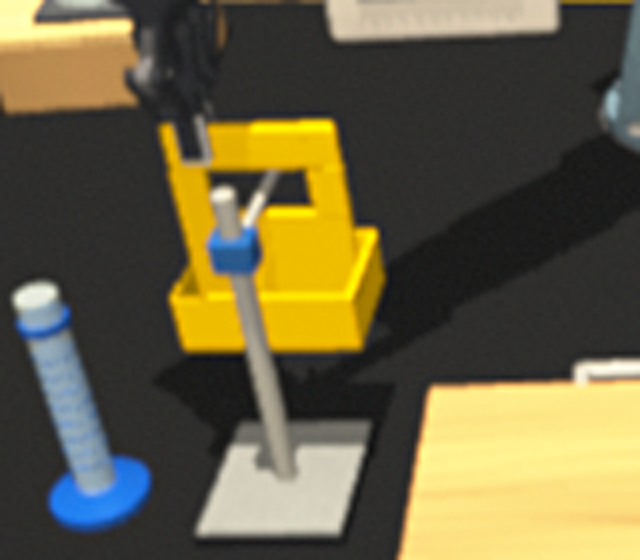

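View pics/d41.png

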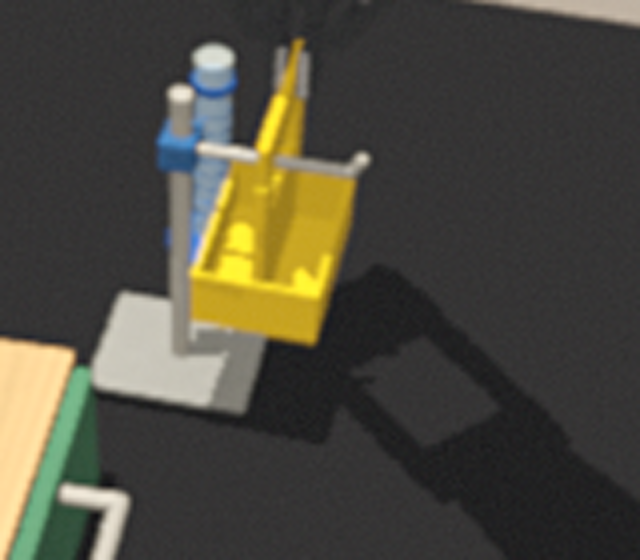

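>>> arm_command:
  motion: "0 0 0.02 0 0 0 0.05; 0 0 0.03 0 0 0 0.05; 0 0 0.03 0 0 0 0.05; 0 0 0.01 0 0 0 0.05; 0 0 0 0 0 0 0.05"

```text
time_s: 53.38
eef_pos: [0.5537, -0.3415, 0.2282]
eef_rot: [0.0, 0.702, 0.712, -0.001]
wrist_force: [0.4, 0.4, -1.8]
opening: 0.084
```

>>> arm_command:
  motion: "0 0 0.01 0 0 0 0.05; 0 0 0.01 0 0 0 0.05; 0 0 0 0 0 0 0.05"

```text
time_s: 53.63
eef_pos: [0.554, -0.3419, 0.2274]
eef_rot: [0.001, 0.702, 0.712, -0.001]
wrist_force: [0.4, -0.2, -1.6]
opening: 0.081
```

>>> arm_command:
  motion: "0 0 0.012 0 0 0 0.05; 0 0 0.01 0 0 0 0.05; 0 0 0 0 0 0 0.05"

```text
time_s: 53.88
eef_pos: [0.5546, -0.3425, 0.2274]
eef_rot: [0.004, 0.702, 0.712, -0.001]
wrist_force: [1.0, 0.5, -1.0]
opening: 0.078
```

>>> arm_command:
  motion: "0 0 0.012 0 0 0 0.05; 0 0 0 0 0 0 0.05; 0 0 0 0 0 0 0.05"

```text
time_s: 54.13
eef_pos: [0.5552, -0.3431, 0.2273]
eef_rot: [0.005, 0.702, 0.712, -0.0]
wrist_force: [-0.8, 0.0, 0.1]
opening: 0.077
```

>>> arm_command:
  motion: "0 0 0 0 0 0 0.08; 0 0 0 0 0 0 0.09; 0 0 0 0 0 0 0.1; 0 0 0 0 0 0 0.12; 0 0 0 0 0 0 0.16; 0 0 0 0 0 0 0.22; 0 0 0 0 0 0 0.3; 0 0 0 0 0 0 0.35; 0 0 0 0 0 0 0.35"

```text
time_s: 54.88
eef_pos: [0.555, -0.3431, 0.2248]
eef_rot: [0.004, 0.702, 0.712, -0.0]
wrist_force: [0.0, -0.6, 0.5]
opening: 0.35
```

```bash
python3 - <<'E'
from h import *
o=get_obs(); print(o["wrist_force"],o["opening"],o["eef_pos"])
im,K,P=snap("wrist");cv2.imwrite("pics/w42.png",im[:,:,::-1])
im,K,P=snap("scene");crop(im,90,120,250,260,4,"pics/s42.png")
E
```

```text
[ 0.03186129 -0.64892129  0.48819369] 0.34979960413372707 [ 0.55503532 -0.34313395  0.2247987 ]
```

View pics/w42.png

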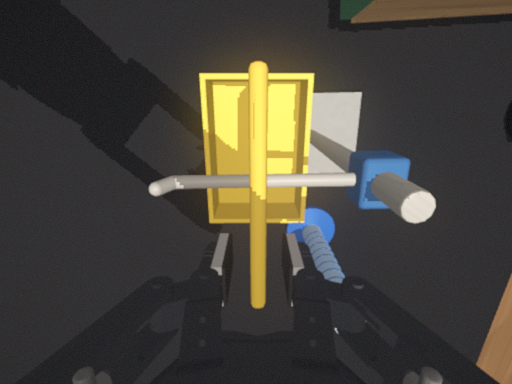

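View pics/s42.png

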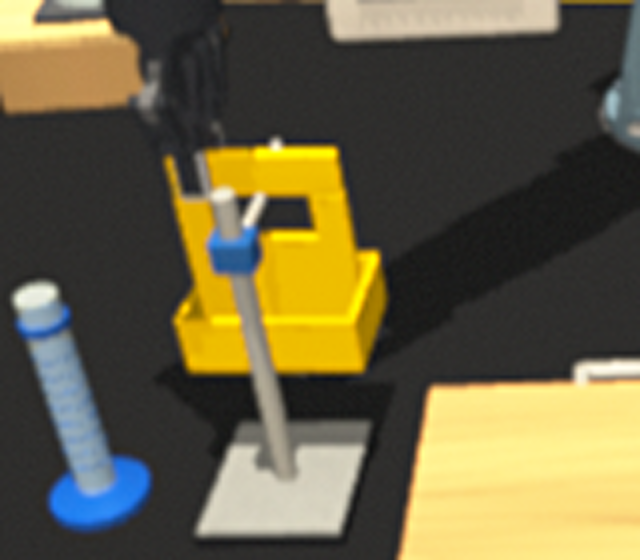

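Carrier hangs from the hook, level and centred. I'm retreating straight up.

>>> arm_command:
  motion: "0 0 -0.03 0 0 0 0.35; 0 0 -0.05 0 0 0 0.35; 0 0 -0.08 0 0 0 0.35; 0 0 -0.1 0 0 0 0.35; 0 0 -0.15 0 0 0 0.35; 0 0 -0.15 0 0 0 0.35; 0 0 -0.15 0 0 0 0.35; 0 -0.1 -0.1 0 0 0 0.35; 0 -0.2 0 0 0 0 0.35; 0 -0.2 0 0 0 0 0.35"

```text
time_s: 55.82
eef_pos: [0.4559, -0.3421, 0.4]
eef_rot: [0.006, 0.7, 0.715, -0.0]
wrist_force: [0.1, -1.2, 0.9]
opening: 0.353
```

>>> arm_command:
  motion: "0 -0.2 0 0 0 0 0.35; 0 -0.2 0 0 0 0 0.35; 0 -0.1 0 0 0 0 0.35; 0 0 0 0 0 0 0.35; 0 0 0 0 0 0 0.35; 0 0 0 0 0 0 0.35; 0 0 0 0 0 0 0.35; 0 0 0 0 0 0 0.35; 0 0 0 0 0 0 0.35; 0 0 0 0 0 0 0.35"

```text
time_s: 56.65
eef_pos: [0.3498, -0.3439, 0.4102]
eef_rot: [0.014, 0.7, 0.714, -0.003]
wrist_force: [0.2, -0.3, 0.0]
opening: 0.355
```

```bash
python3 - <<'E'
from h import *
o=get_obs(); print(o["time_s"],o["wrist_force"],o["eef_pos"])
im,K,P=snap("scene");cv2.imwrite("pics/s43.png",im[:,:,::-1]); crop(im,90,120,330,280,3,"pics/s43c.png")
im,K,P=snap("side");crop(im,90,50,360,270,3,"pics/d43.png")
E
```

```text
56.65 [ 0.24762922 -0.30785483  0.0207559 ] [ 0.34982218 -0.34386578  0.41023154]
```

View pics/s43.png

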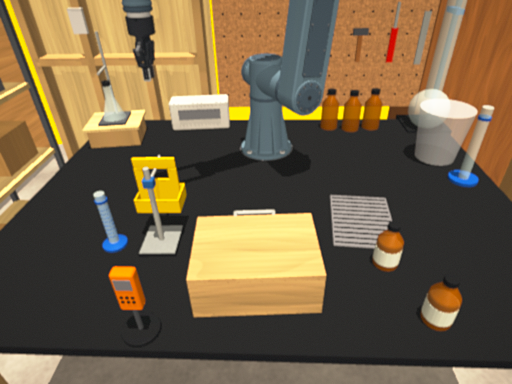

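View pics/s43c.png

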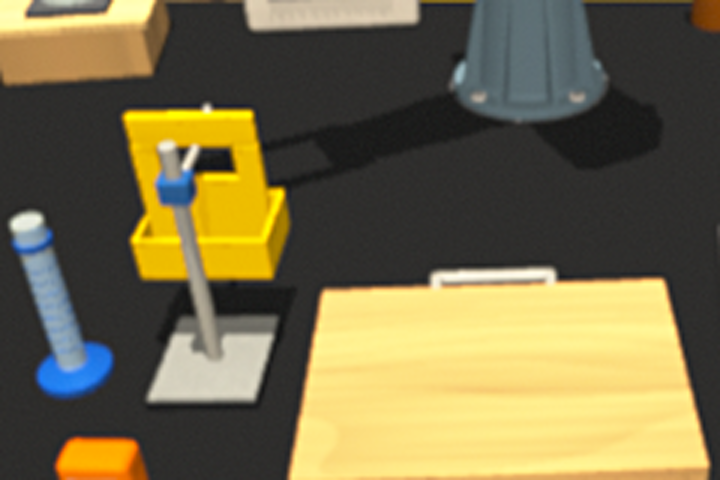

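View pics/d43.png

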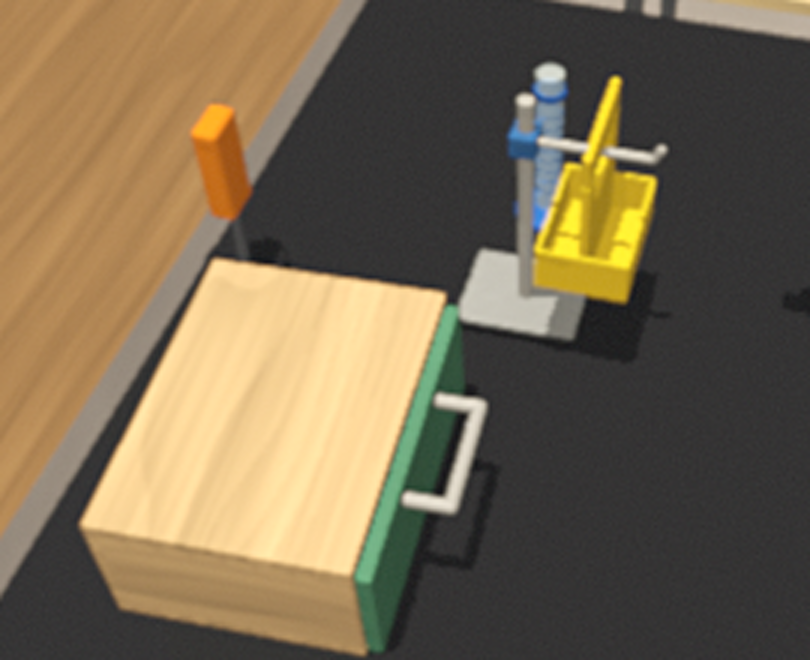

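>>> arm_command:
  motion: "0 0 0 0 0 0 0.35; 0 0 0 0 0 0 0.35; 0 0 0 0 0 0 0.35; 0 0 0 0 0 0 0.35; 0 0 0 0 0 0 0.35; 0 0 0 0 0 0 0.35; 0 0 0 0 0 0 0.35; 0 0 0 0 0 0 0.35"

```text
time_s: 57.42
eef_pos: [0.35, -0.3436, 0.4092]
eef_rot: [0.013, 0.699, 0.715, -0.002]
wrist_force: [-0.3, -0.2, -0.1]
opening: 0.352
```

```bash
python3 - <<'E'
from h import *
a=cv2.imread("pics/s43.png")[:,:,::-1].astype(int)
im,K,P=snap("scene"); d=np.abs(im.astype(int)-a).max(2)
print((d[150:260,90:330]>40).sum(), (d>40).sum())
print(hand_in())
E
```

```text
0 4
the job is handed in; nothing more can be done
None
```

I handed the job in at about 57 s of the 210 s; `hand_in()` gives no verdict, so the result is not confirmed.

- **Drawer:** I pulled it out until it hit its stop (21 N resisting) and later pushed it shut until it hit hard (33 N). The last picture shows a gap of about 1.5 mm, against the 6 mm allowed.
- **Flasks:** Four were on the mat, and all four were set down upright in the drawer. I held them with a light grip and put them down within about 1 mm of the floor. The gripper gives no force reading, so I only estimated the press, at about 5 N a finger.
- **Carrier:** It hangs by its slot, centred and level on the hook. Two pictures about 0.8 s apart showed no movement in the area round the carrier, stand and cabinet.
- **Left alone:** Nothing touched the amber bottle or the measuring cylinder, and the last pictures show them standing where they were.
- **Gripper:** At hand-in it was clear of everything.

**Not checked:** I could not see the flasks once the drawer was fully shut. They were upright in the last clear view with it open, and the parts still visible while it was closing looked upright too.

**Checks that disagreed:**
- My first estimate of the drawer floor's centre was about 14 mm off; I corrected it from the wrist pictures before using it.
- While I was testing the grip on the handle, the fingers ran into the end of the handle once, with about 62 N at the wrist. That is below the 120 N limit.

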